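Load the pH measuring rack in reverse order

TASK

Move the four sample vials (red, yellow, green and blue caps) from the beige sample rack into the dark blue measuring rack, one to a pocket, in reverse order: the vial nearest the white end block of the sample rack goes into the pocket farthest from the white end block of the measuring rack, and so on along the row, so that the last sample is measured first. Keep the vials upright and leave all four standing on the floors of their pockets.

Things in the scene. Friction and masses are not known exactly. Their poses are not given: they have to be found in the camera images.
- vial_red: clear sample vial with a red screw cap, 80 mm tall overall: body 27 mm diameter and 62 mm high, above it the cap, 28 mm diameter and 18 mm high; about 50 g. Origin at the centre of its underside, z up through the cap; its yaw is arbitrary
- vial_yellow: clear sample vial with a yellow screw cap, 80 mm tall overall: body 27 mm diameter and 62 mm high, above it the cap, 28 mm diameter and 18 mm high; about 50 g. Origin at the centre of its underside, z up through the cap; its yaw is arbitrary
- vial_green: clear sample vial with a green screw cap, 80 mm tall overall: body 27 mm diameter and 62 mm high, above it the cap, 28 mm diameter and 18 mm high; about 50 g. Origin at the centre of its underside, z up through the cap; its yaw is arbitrary
- vial_blue: clear sample vial with a blue screw cap, 80 mm tall overall: body 27 mm diameter and 62 mm high, above it the cap, 28 mm diameter and 18 mm high; about 50 g. Origin at the centre of its underside, z up through the cap; its yaw is arbitrary
- well_red: beige fixed well of the sample rack, with a red tab on its -x side; the red-capped vial starts in it. The four wells stand 52 mm apart in a row, in shuffled order. Outside 58 (x) x 52 (y) x 34 mm, walls and floor 3 mm, on a 6 mm base: rim 40 mm, vial foot 9 mm above the bench. Origin: centre of its underside; axes parallel to the sample rack's
- well_yellow: beige fixed well of the sample rack, with a yellow tab on its -x side; the yellow-capped vial starts in it. The four wells stand 52 mm apart in a row, in shuffled order. Outside 58 (x) x 52 (y) x 34 mm, walls and floor 3 mm, on a 6 mm base: rim 40 mm, vial foot 9 mm above the bench. Origin: centre of its underside; axes parallel to the sample rack's
- well_green: beige fixed well of the sample rack, with a green tab on its -x side; the green-capped vial starts in it. The four wells stand 52 mm apart in a row, in shuffled order. Outside 58 (x) x 52 (y) x 34 mm, walls and floor 3 mm, on a 6 mm base: rim 40 mm, vial foot 9 mm above the bench. Origin: centre of its underside; axes parallel to the sample rack's
- well_blue: beige fixed well of the sample rack, with a blue tab on its -x side; the blue-capped vial starts in it. The four wells stand 52 mm apart in a row, in shuffled order. Outside 58 (x) x 52 (y) x 34 mm, walls and floor 3 mm, on a 6 mm base: rim 40 mm, vial foot 9 mm above the bench. Origin: centre of its underside; axes parallel to the sample rack's
- source: sample rack, fixed: grey base 66 mm (x) by 252 mm (y), 6 mm thick, carrying the four beige wells at y = -78, -26, +26 and +78 mm between two end blocks 20 mm long and 42 mm high: the one at its +y end is WHITE, the other beige. It may be turned any way. Origin at the centre of the underside, on the bench
- rack: dark blue measuring rack, fixed, empty at the start: grey base 66 mm (x) by 252 mm (y), rim 40 mm high. Four open pockets at y = -78, -26, +26, +78 mm, x = 0, each 52 mm (x) by 46 mm (y) inside, floor 10 mm above the underside. The end block at its +y end is WHITE, the other dark blue (42 mm high). It may be turned any way. Origin at the centre of the underside, on the bench

How it is judged:
By the outcome, as a careful person would: the job done as asked, in the order asked, and still so for the second after the job is handed in, with the robot touching nothing.
It also fails if it takes over 96 s, if anything falls off the work surface, if the arm or the gripper's body presses on something with over 40 N, if the wrist force passes 120 N, or if a joint passes its speed limit or range.

ROBOT

A 6-joint arm with a two-finger parallel gripper is mounted at the origin on the work surface. World frame = base frame: x ahead of the robot, y to its left, z up, the work surface at z = 0. Lengths are in m, angles in rad, forces in N, time in s.
With the tool pointing down it reaches from about 0.375 to 0.9 m from the base axis. Payload 3.1 kg.
Tool frame: the origin (TCP) lies at the very end of the fingers, on their centre line; the grasp point (between the pads) lies 19 mm behind it; z points along the fingers, y is the direction in which the jaws open and shut (so a half turn about z gives the same grasp; the last joint's range is limited). The gripper opens to 85 mm and grips with 20 to 120 N. Pads are 22 mm wide; open, the fingers measure 114 mm over their backs; the gripper's body (76 mm by 85 mm) begins 54 mm behind the grasp point. The pads swing forward as they close: fully open they stand 13 mm farther back than shut.
Start: joints at [1.153, 0.527, 1.433, -0, 1.181, -0.178], TCP at [0.148, 0.607, 0.231] pointing down, gripper open.
Joint ranges: [-3.08, 3.08], [-0.75, 2.2], [0.22, 2.44], [-1.43, 4.57], [0, 2.65], [-2.85, 2.85]. Speed limits (rad/s): [2.79, 2.79, 3.14, 3.14, 3.14, 3.14].

INTERFACE

Orientations are given as a unit quaternion [x, y, z, w].
In Python, from station import manip gives the robot as it stands. The module is installed in compiled form; this text tells all that it offers.
- The arm moves only by the tool send_rows, never from a script. Its argument "commands" is a list of rows, each an object with "delta_pos": the shift along the world's x, y, z in cm, a list of three; "yaw": the turn about the world's z in rad. A call has 1 to 10 rows; each row shifts and turns the pose as measured when the row begins; what a row does not reach is not made up. A row lasts 1/8 s, in which the tool goes at most 62.5 mm and 10.7 degrees, less where a joint would pass 70% of its speed; a pose out of reach is approached as far as the arm can. A call is refused whole if a number of a shift passes 6.25 or a number of a turn 0.188, either way. A call with a gripper value outside its range is refused whole. "grip" is the closure, from -1 (fully open) to 1 (shut), set as the call begins (left out, the last holds). The fingers move at their own pace and stop on an object; "force" is the grip in N (left out, the last holds). Time passes only in rows, so rows that do not move let the fingers close. It gives the time, the measured TCP pose, the force and the opening at its end, in the units of the state.
- manip.sense(): the state, without advancing time (a new reading comes with each control period).
- manip.snapshot(name): name is "scene" or "top" or "wrist"; returns the picture (420x560x3 uint8, blue, green, red); there is no depth.
- manip.get_calibration(name): a dict with "fx", "fy", "cx", "cy" (pixels), "world_to_cam" (4x4, takes a point from world to camera coordinates); the wrist camera has in their place "mount" (4x4, takes a point from camera to tool coordinates, whose origin is the TCP and whose axes are the flange's). Camera axes: x right, y down, z forward; pixel columns grow to the right and rows downward; lengths in m; the calibration is good to about 2 mm. A picture is of the moment at which its call begins: read the wrist's pose just before it. get_calibration takes no time and is no camera call.
- manip.sign_off(): hands the job in, once; it reports no verdict.
The state is a dict: "t": time; "q": joint angles; "qd": joint speeds; "tau": joint torques, N m; "tcp_pos": TCP position; "tool_rot": TCP orientation; "force": force on the tool from outside, world axes, zero at the start; "ft_torque": the same for the moment, N m; "finger_gap": opening from 0.0 (shut) to 1.0 (fully open).
Only numpy, scipy, OpenCV 4.12 (cv2) and the standard library are available. Lean on these libraries where they do the work, as an engineer would, in place of code of your own. Each camera call takes 0.05 s, during which the arm holds its last target. There are 200 camera calls.

## Working session

There is one attempt and no reset: what is moved stays moved. The work goes in short steps, Python scripts to look and compute and a tool call to move; the robot and the scene stay as the last step left them, time stands still between calls to the robot, and variables do not carry over. Pictures are saved under pics/ and viewed, about 12 in all and at most 16, crops included, and the job is handed in when it is done.

Besides the shell and the picture viewer there is one more tool, called after "Call:" by a JSON object that holds its "op" and its "data", one argument or row to a line. send_rows: Moves the arm, as the interface text tells. Its arguments: {"type":"object","properties":{"commands":{"type":"array","items":{"type":"object","properties":{"delta_pos":{"type":"array","items":{"type":"number"}},"yaw":{"type":"number"}}}},"grip":{"type":"number"},"force":{"type":"number"}},"required":["commands"]}

```bash
mkdir -p pics; python3 - <<'E'
from station import manip
import cv2
for n in("top","scene"):
    cv2.imwrite(f"pics/{n}0.png",manip.snapshot(n))
    c=manip.get_calibration(n);print(n,c)
print(manip.get_calibration("wrist"));print(manip.sense())
E
```

```text
top {'fx': 475.57992106669144, 'fy': 475.57992106669144, 'cx': 274.92022990298096, 'cy': 214.65264802289934, 'world_to_cam': array([[ 0.01060299, -0.99943098, -0.03202015,  0.00353803],
       [-0.99814837, -0.00866046, -0.06020652,  0.54499423],
       [ 0.05989495,  0.03259923, -0.99767223,  0.80210726],
       [ 0.        ,  0.        ,  0.        ,  1.        ]])}
scene {'fx': 490.48676761806894, 'fy': 490.48676761806894, 'cx': 277.1619442422733, 'cy': 201.17017723053402, 'world_to_cam': array([[ 0.57339652,  0.81923102, -0.00877254, -0.30893779],
       [ 0.58773694, -0.4187817 , -0.69223347, -0.30360486],
       [-0.57077291,  0.39176832, -0.72162031,  1.16280223],
       [ 0.        ,  0.        ,  0.        ,  1.        ]])}
{'fx': 334.97394438206516, 'fy': 334.97394438206516, 'cx': 277.5048279395686, 'cy': 208.6002446107256, 'mount': array([[ 8.06891442e-04, -9.54118119e-01, -2.99429397e-01,
         7.72118230e-02],
       [ 9.99998778e-01,  1.17083227e-03, -1.03604333e-03,
         3.34673465e-04],
       [ 1.33908931e-03, -2.99428195e-01,  9.54117898e-01,
        -1.42806776e-01],
       [ 0.00000000e+00,  0.00000000e+00,  0.00000000e+00,
         1.00000000e+00]])}
{'t': 0.1, 'q': array([ 1.15347492e+00,  5.28375343e-01,  1.43380940e+00,  7.97962402e-07,
        1.18143697e+00, -1.78486822e-01]), 'qd': array([-4.92086489e-05, -2.79769913e-03, -2.41729441e-03,  1.08862603e-03,
        1.45960734e-03, -9.44322404e-04]), 'tau': array([-2.17345519e-04, -4.43303776e+01, -1.78587055e+01, -2.46091695e-04,
        3.85739986e-03, -5.06199029e-06]), 'tcp_pos': array([0.14754268, 0.60664314, 0.23041898]), 'tool_rot': array([ 1.19133760e-01,  9.92877695e-01, -9.69737044e-04, -2.98135284e-04]), 'force': array([-0.19025869,  0.36357554, -0.31841812]), 'ft_torque': array([-0.03044197,  0.03324016,  0.03608139]), 'finger_gap': 1.0005876207561764}
```

View pics/top0.png

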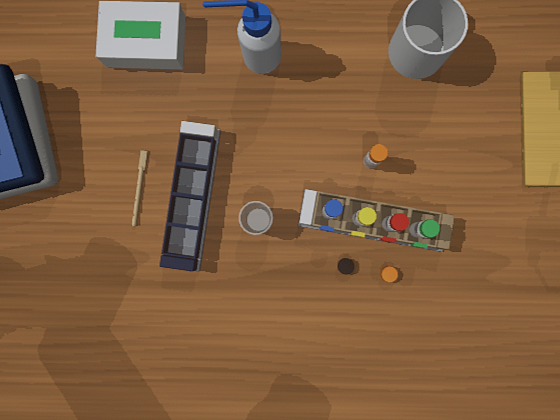

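View pics/scene0.png

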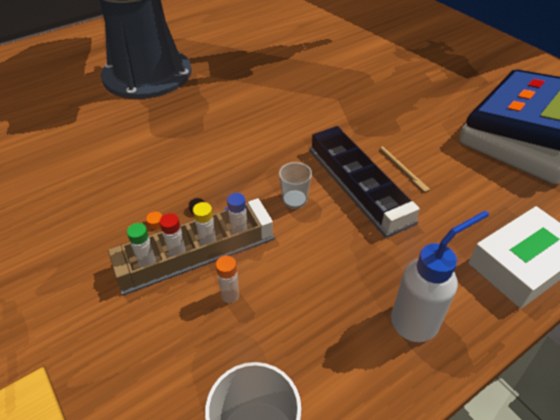

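Order from the white end of the source is blue, yellow, red, green, at top-view pixels (333,209), (367,216), (400,222) and (430,229). The rack's white end is at (198,129) and its dark end at (179,264). So blue goes to y=-78, yellow to -26, red to +26 and green to +78. Next I'll measure positions.

```bash
cat > h.py <<'E'
import cv2,numpy as np
from station import manip
def cal(n):
    if n!="wrist":
        c=manip.get_calibration(n);return c,np.linalg.inv(c["world_to_cam"])
    c=manip.get_calibration(n);s=manip.sense()
    from scipy.spatial.transform import Rotation as R
    T=np.eye(4);T[:3,:3]=R.from_quat(s["tool_rot"]).as_matrix();T[:3,3]=s["tcp_pos"]
    return c,T@c["mount"]
def ray(n,uv,cc=None):
    c,M=cc or cal(n)
    d=M[:3,:3]@np.array([(uv[0]-c["cx"])/c["fx"],(uv[1]-c["cy"])/c["fy"],1])
    return M[:3,3],d/np.linalg.norm(d)
def onz(n,uv,z,cc=None):
    o,d=ray(n,uv,cc);return o+d*(z-o[2])/d[2]
H={"blue":[(110,125)],"yellow":[(24,34)],"red":[(0,5),(174,180)],"green":[(50,75)]}
def blobs(im,ranges,smin=120,vmin=60,amin=40):
    h=cv2.cvtColor(im,cv2.COLOR_BGR2HSV)
    m=sum(cv2.inRange(h,(a,smin,vmin),(b,255,255)) for a,b in ranges)
    m=cv2.morphologyEx(m,cv2.MORPH_OPEN,np.ones((3,3)))
    n,l,s,c=cv2.connectedComponentsWithStats(m)
    return sorted([(int(s[i,4]),c[i].round(1).tolist(),s[i,:4].tolist()) for i in range(1,n) if s[i,4]>=amin],reverse=True)
E
python3 - <<'E'
from h import *
for n in("top","scene"):
    im=cv2.imread(f"pics/{n}0.png")
    for k,r in H.items():
        print(n,k,[(b,onz(n,b[1],.085)[:2].round(3)) for b in blobs(im,r)[:4]])
im=cv2.imread("pics/top0.png");h=cv2.cvtColor(im,cv2.COLOR_BGR2HSV)
m=cv2.inRange(h,(0,0,150),(180,60,255));n,l,s,c=cv2.connectedComponentsWithStats(m)
for i in range(1,n):
    if 80<s[i,4]<1500:
        r=cv2.minAreaRect(np.argwhere(l==i)[:,::-1].astype(np.float32));print("white",s[i],c[i].round(1),r,onz("top",r[0],.042).round(3))
a=cv2.resize(im[105:280,150:240],None,fx=5,fy=5,interpolation=cv2.INTER_CUBIC)[:,:]
b=cv2.resize(im[175:260,290:465],None,fx=5,fy=5,interpolation=cv2.INTER_CUBIC)
a=cv2.rotate(a,cv2.ROTATE_90_COUNTERCLOCKWISE)
v=np.vstack([a,b]);print(v.shape);cv2.imwrite("pics/crop1.png",cv2.resize(v,None,fx=.68,fy=.68,interpolation=cv2.INTER_AREA))
E
```

```text
top blue [((859, [7.6, 156.1], [0, 116, 23, 66]), array([0.632, 0.44 ])), ((227, [333.5, 207.4], [325, 200, 18, 16]), array([ 0.553, -0.085])), ((152, [256.1, 18.2], [243, 14, 28, 8]), array([0.859, 0.04 ])), ((146, [257.1, 31.1], [245, 26, 24, 10]), array([0.838, 0.039]))]
top yellow [((267, [366.9, 215.7], [358, 207, 19, 18]), array([ 0.54 , -0.138])), ((65, [357.6, 233.5], [351, 231, 14, 6]), array([ 0.512, -0.123]))]
top red [((272, [399.1, 221.5], [390, 213, 19, 18]), array([ 0.532, -0.188])), ((60, [388.6, 239.1], [382, 237, 14, 5]), array([ 0.504, -0.171]))]
top green [((728, [136.9, 29.1], [115, 21, 45, 17]), array([0.842, 0.235])), ((267, [429.4, 228.1], [420, 220, 20, 17]), array([ 0.522, -0.234])), ((51, [420.4, 244.8], [415, 242, 12, 6]), array([ 0.496, -0.22 ]))]
scene blue [((2409, [523.6, 98.8], [479, 71, 81, 59]), array([0.642, 0.499])), ((1348, [443.7, 254.0], [421, 212, 67, 71]), array([0.807, 0.094])), ((166, [235.9, 199.5], [228, 194, 16, 12]), array([ 0.552, -0.085]))]
scene yellow [((267, [553.1, 108.7], [543, 94, 17, 26]), array([0.693, 0.516])), ((211, [201.5,
[... 403 characters left out ...]
26.5), (53.0, 64.0), 90.0) [ 0.864 -0.259  0.042]
white [237  19  24  29 272] [245.9  36.4] ((245.75003051757812, 34.75), (28.991374969482422, 15.55634880065918), 45.0) [0.851 0.061 0.042]
white [180 121  35  15 378] [196.7 128.1] ((196.7778778076172, 128.12881469726562), (33.55311584472656, 11.214396476745605), 7.765166282653809) [0.689 0.142 0.042]
white [299 189  18  36 404] [307.6 206.4] ((307.5520324707031, 206.46401977539062), (11.806440353393555, 34.16712188720703), 10.30484676361084) [ 0.558 -0.046  0.042]
white [239 201  31  34 106] [250.4 215.9] ((252.32872009277344, 216.49136352539062), (27.535568237304688, 33.525177001953125), 16.927513122558594) [0.54  0.046 0.042]
(875, 875, 3)
```

View pics/crop1.png

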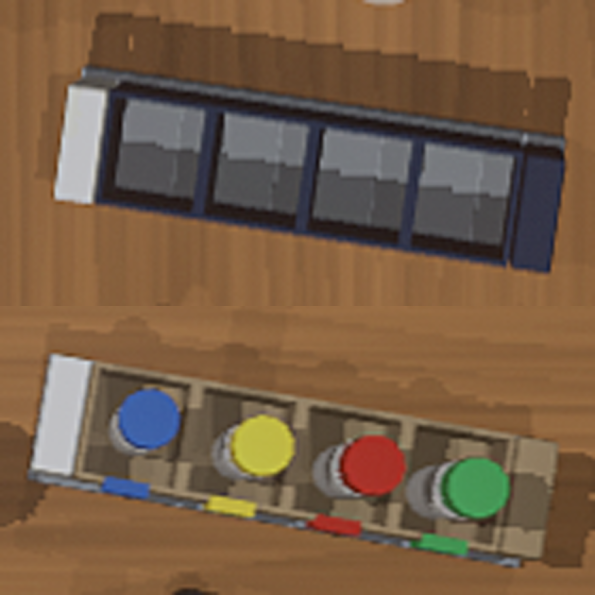

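```bash
python3 - <<'E'
from h import *
w=(onz("top",(197.3,128.4),.042))[:2];d=onz("top",(178.8,263.8),.042)[:2]
print(w,d,np.linalg.norm(w-d));y=(w-d)/np.linalg.norm(w-d);c=(w+d)/2
print("rack ang deg",np.degrees(np.arctan2(y[1],y[0])),"c",c)
for k,o in zip(("blue","yellow","red","green"),(-78,-26,26,78)):print(k,(c+y*o/1000).round(4))
# block tops in source
w=onz("top",(307.5,206.5),.042)[:2];d=onz("top",(290+535/3.4,175+(498-306+11)/3.4-3),.042)[:2];print(w,d,np.linalg.norm(w-d))
y=(w-d)/np.linalg.norm(w-d);print(np.degrees(np.arctan2(y[1],y[0])))
s=manip.sense();print(s["tcp_pos"])
E
```

```text
[0.68870731 0.14113365] [0.45989476 0.16748174] 0.2303245627627478
rack ang deg -6.568758583743462 c [0.57430104 0.1543077 ]
blue [0.4968 0.1632]
yellow [0.5485 0.1573]
red [0.6001 0.1513]
green [0.6518 0.1454]
[ 0.5574762  -0.04618454] [ 0.51776676 -0.27608506] 0.2333047060146416
80.2003071820047
[0.14754268 0.60664314 0.23041898]
```

Call:
{"op": "send_rows", "data": {
  "commands": [
    {"delta_pos": [2.5,-4.3,0],"yaw": -0.1},
    {"delta_pos": [2.5,-4.3,0],"yaw": -0.1},
    {"delta_pos": [2.5,-4.3,0],"yaw": -0.1},
    {"delta_pos": [2.5,-4.3,0],"yaw": -0.1},
    {"delta_pos": [2.5,-4.3,0],"yaw": -0.1},
    {"delta_pos": [2.5,-4.3,0],"yaw": -0.1},
    {"delta_pos": [2.5,-4.3,0],"yaw": -0.1},
    {"delta_pos": [2.5,-4.3,0],"yaw": -0.1},
    {"delta_pos": [2.5,-4.3,0],"yaw": -0.1},
    {"delta_pos": [2.5,-4.3,0],"yaw": -0.1}
  ],
  "grip": -1,
  "force": 30
}}

```text
t: 1.35
tcp_pos: [0.4006, 0.1651, 0.2276]
tool_rot: [0.591, 0.807, -0.001, -0.001]
force: [-0.6, 1.4, -0.7]
finger_gap: 1.002
```

Call:
{"op": "send_rows", "data": {
  "commands": [
    {"delta_pos": [2.5,-4.15,0],"yaw": -0.08},
    {"delta_pos": [2.5,-4.15,0],"yaw": -0.08},
    {"delta_pos": [2.5,-4.15,0],"yaw": -0.08},
    {"delta_pos": [2.5,-4.15,0],"yaw": -0.08},
    {"delta_pos": [2.5,-4.15,0],"yaw": -0.08},
    {"delta_pos": [2.5,-4.15,0],"yaw": -0.08},
    {"delta_pos": [0,0,0],"yaw": 0},
    {"delta_pos": [0,0,0],"yaw": 0}
  ]
}}

```text
t: 2.35
tcp_pos: [0.5542, -0.096, 0.2251]
tool_rot: [0.773, 0.634, -0.001, -0.003]
force: [0.1, 0.7, -0.9]
finger_gap: 1.002
```

```bash
cat > look.py <<'E'
import sys
from h import *
s=manip.sense();cc=cal("wrist");im=manip.snapshot("wrist");cv2.imwrite(f"pics/{sys.argv[1]}.png",im)
a=2*np.arctan2(s["tool_rot"][1],s["tool_rot"][0])-np.pi/2
print("tcp",s["tcp_pos"].round(4),"jaw ang",round(a,3),"gap",s["finger_gap"],"F",s["force"].round(1),"q6",s["q"][5])
for k,r in H.items():
    print(k,[(b[0],b[1],onz("wrist",b[1],.087,cc)[:2].round(4)) for b in blobs(im,r)[:3]])
E
python3 look.py w1
```

```text
tcp [ 0.5542 -0.096   0.2251] jaw ang -0.196 gap 1.0021528157682615 F [ 0.1  0.7 -0.9] q6 -0.17441602255934918
blue [(784, [275.3, 185.4], array([ 0.5527, -0.086 ]))]
yellow [(660, [273.8, 243.4], array([ 0.5407, -0.1388])), (130, [247.7, 223.5], array([ 0.5217, -0.1155]))]
red [(800, [275.7, 289.7], array([ 0.5331, -0.1859])), (137, [250.3, 267.2], array([ 0.5145, -0.1581]))]
green [(735, [275.2, 331.4], array([ 0.5234, -0.2319])), (107, [252.6, 309.4], array([ 0.5068, -0.2029]))]
```

View pics/w1.png

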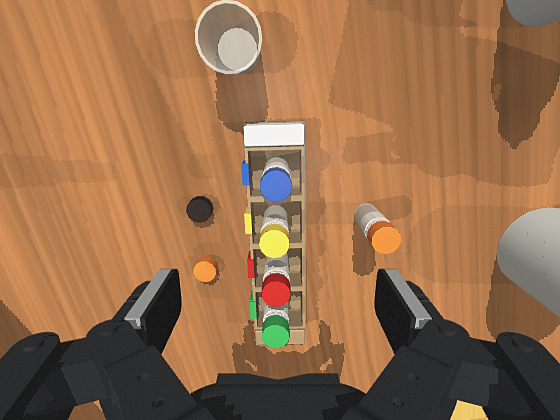

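Call:
{"op": "send_rows", "data": {
  "commands": [
    {"delta_pos": [-0.1,1.0,-4],"yaw": 0},
    {"delta_pos": [0,0,-4],"yaw": 0},
    {"delta_pos": [0,0,-4],"yaw": 0},
    {"delta_pos": [0,0,-4],"yaw": 0},
    {"delta_pos": [0,0,0],"yaw": 0}
  ]
}}

```text
t: 3.02
tcp_pos: [0.5509, -0.0789, 0.0639]
tool_rot: [0.77, 0.638, -0.001, -0.002]
force: [-0.8, 0.8, 0.3]
finger_gap: 0.997
```

Call:
{"op": "send_rows", "data": {
  "commands": [
    {"delta_pos": [0.2,-0.7,-0.5],"yaw": 0},
    {"delta_pos": [0,0,0],"yaw": 0}
  ]
}}

```text
t: 3.28
tcp_pos: [0.5545, -0.0858, 0.0614]
tool_rot: [0.769, 0.639, 0.0, -0.0]
force: [-0.6, 0.2, -0.5]
finger_gap: 0.998
```

Call:
{"op": "send_rows", "data": {
  "commands": [
    {"delta_pos": [-0.2,0,-0.3],"yaw": 0},
    {"delta_pos": [0,0,0],"yaw": 0},
    {"delta_pos": [0,0,0],"yaw": 0},
    {"delta_pos": [0,0,0],"yaw": 0},
    {"delta_pos": [0,0,0],"yaw": 0},
    {"delta_pos": [0,0,0],"yaw": 0}
  ],
  "grip": 1,
  "force": 35
}}

```text
t: 4.03
tcp_pos: [0.5541, -0.0866, 0.0613]
tool_rot: [0.769, 0.639, 0.002, 0.002]
force: [0.4, -0.2, 0.0]
finger_gap: 0.316
```

Call:
{"op": "send_rows", "data": {
  "commands": [
    {"delta_pos": [0,0,2.5],"yaw": 0},
    {"delta_pos": [0,0,4],"yaw": 0},
    {"delta_pos": [0,0,4],"yaw": 0},
    {"delta_pos": [0,0,2.5],"yaw": 0},
    {"delta_pos": [0,0,0],"yaw": 0}
  ]
}}

```text
t: 4.65
tcp_pos: [0.5526, -0.0861, 0.1933]
tool_rot: [0.769, 0.639, 0.001, 0.001]
force: [1.1, 0.2, -0.6]
finger_gap: 0.314
```

Call:
{"op": "send_rows", "data": {
  "commands": [
    {"delta_pos": [-0.6,2.5,0],"yaw": 0.165},
    {"delta_pos": [-0.6,2.5,0],"yaw": 0.165},
    {"delta_pos": [-0.6,2.5,0],"yaw": 0.165},
    {"delta_pos": [-0.6,2.5,0],"yaw": 0.165},
    {"delta_pos": [-0.6,2.5,0],"yaw": 0.165},
    {"delta_pos": [-0.6,2.5,0],"yaw": 0.165},
    {"delta_pos": [-0.6,2.5,0],"yaw": 0.165},
    {"delta_pos": [-0.6,2.5,0],"yaw": 0.165},
    {"delta_pos": [-0.6,2.5,0],"yaw": 0.165},
    {"delta_pos": [0,0,0],"yaw": 0}
  ]
}}

```text
t: 5.9
tcp_pos: [0.4871, 0.1453, 0.1775]
tool_rot: [0.112, 0.994, -0.005, -0.012]
force: [0.1, 1.0, -1.3]
finger_gap: 0.311
```

```bash
python3 look.py w2
```

```text
tcp [0.4871 0.1453 0.1775] jaw ang 1.347 gap 0.3108436806674389 F [ 0.1  1.  -1.3] q6 -1.2685026691265295
blue []
yellow [(98, [6.7, 288.3], array([ 0.4986, -0.0791]))]
red []
green []
```

View pics/w2.png

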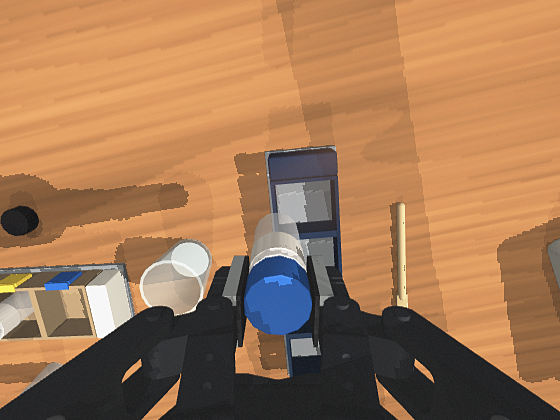

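The blue vial is held upright. In the wrist view the dark end block's top is at about (303,163), the first pocket's floor at (303,203) and the second divider at (322,237). I'll check the pocket position with these.

```bash
python3 - <<'E'
from h import *
cc=cal("wrist")
print("block",onz("wrist",(303,164),.042,cc),"expect .4599 .1675")
for p in((270,181),(336,178),(275,238)):print(p,onz("wrist",p,.041,cc))
print(onz("wrist",(303,203),.010,cc),"pocket; expect .4968 .1632"); s=manip.sense();print(s["tcp_pos"])
E
```

```text
block [0.46086632 0.17066703 0.042     ] expect .4599 .1675
(270, 181) [0.46905111 0.14031998 0.041     ]
(336, 178) [0.47887469 0.19555894 0.041     ]
(275, 238) [0.52060567 0.13277818 0.041     ]
[0.50293455 0.16387074 0.01      ] pocket; expect .4968 .1632
[0.4874941  0.1445161  0.17746967]
```

Call:
{"op": "send_rows", "data": {
  "commands": [
    {"delta_pos": [0.95,2.0,0],"yaw": 0.11},
    {"delta_pos": [0,0,0],"yaw": 0},
    {"delta_pos": [0,0,0],"yaw": 0}
  ]
}}

```text
t: 6.32
tcp_pos: [0.4968, 0.1618, 0.1754]
tool_rot: [0.061, 0.998, -0.007, -0.013]
force: [-0.1, 0.0, -1.1]
finger_gap: 0.309
```

Call:
{"op": "send_rows", "data": {
  "commands": [
    {"delta_pos": [0,0.2,-3],"yaw": 0},
    {"delta_pos": [0,0,-3],"yaw": 0},
    {"delta_pos": [0,0,-3],"yaw": 0},
    {"delta_pos": [0,0,-1.2],"yaw": 0},
    {"delta_pos": [0,0,0],"yaw": 0},
    {"delta_pos": [0,0,0],"yaw": 0}
  ]
}}

```text
t: 7.08
tcp_pos: [0.4983, 0.1589, 0.0723]
tool_rot: [0.067, 0.998, -0.008, -0.011]
force: [-0.4, 0.3, -0.8]
finger_gap: 0.318
```

Call:
{"op": "send_rows", "data": {
  "commands": [
    {"delta_pos": [-0.1,0.5,-0.5],"yaw": 0},
    {"delta_pos": [0,0,-0.3],"yaw": 0},
    {"delta_pos": [0,0,0],"yaw": 0}
  ]
}}

```text
t: 7.45
tcp_pos: [0.4987, 0.1646, 0.0658]
tool_rot: [0.067, 0.998, -0.007, -0.009]
force: [0.1, -0.7, -1.5]
finger_gap: 0.317
```

Call:
{"op": "send_rows", "data": {
  "commands": [
    {"delta_pos": [0,0,-0.25],"yaw": 0},
    {"delta_pos": [0,0,-0.1],"yaw": 0}
  ]
}}

```text
t: 7.7
tcp_pos: [0.4988, 0.1647, 0.0625]
tool_rot: [0.067, 0.998, -0.007, -0.008]
force: [-0.9, -0.8, 3.7]
finger_gap: 0.316
```

Contact (+3.7 N, height as expected). I'll release and then rise.

Call:
{"op": "send_rows", "data": {
  "commands": [
    {"delta_pos": [0,0,0],"yaw": 0},
    {"delta_pos": [0,0,0],"yaw": 0},
    {"delta_pos": [0,0,0],"yaw": 0},
    {"delta_pos": [0,0,0],"yaw": 0},
    {"delta_pos": [0,0,2],"yaw": 0},
    {"delta_pos": [0,0,4],"yaw": 0},
    {"delta_pos": [0,0,4],"yaw": 0},
    {"delta_pos": [0,0,0],"yaw": 0}
  ],
  "grip": -0.3
}}

```text
t: 8.7
tcp_pos: [0.4983, 0.1645, 0.1646]
tool_rot: [0.067, 0.998, -0.007, -0.009]
force: [0.3, 0.6, -0.3]
finger_gap: 0.649
```

```bash
python3 look.py w3
```

```text
tcp [0.4983 0.1645 0.1646] jaw ang 1.437 gap 0.6488990383506578 F [ 0.3  0.6 -0.3] q6 -1.3163408529289296
blue [(151, [279.4, 201.7], array([0.4842, 0.1666]))]
yellow []
red []
green []
```

View pics/w3.png

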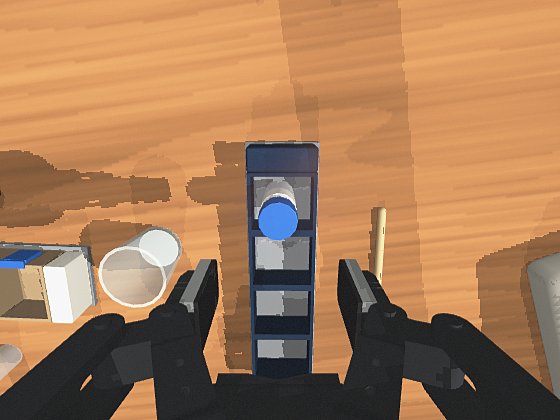

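Call:
{"op": "send_rows", "data": {
  "commands": [
    {"delta_pos": [0.4,-3,0.1],"yaw": -0.163},
    {"delta_pos": [0.4,-3,0.1],"yaw": -0.163},
    {"delta_pos": [0.4,-3,0.1],"yaw": -0.163},
    {"delta_pos": [0.4,-3,0.1],"yaw": -0.163},
    {"delta_pos": [0.4,-3,0.1],"yaw": -0.163},
    {"delta_pos": [0.4,-3,0.1],"yaw": -0.163},
    {"delta_pos": [0.4,-3,0.1],"yaw": -0.163},
    {"delta_pos": [0.4,-3,0.1],"yaw": -0.163},
    {"delta_pos": [0.4,-3,0.1],"yaw": -0.163},
    {"delta_pos": [0,0,0],"yaw": 0}
  ]
}}

```text
t: 10.0
tcp_pos: [0.523, -0.1119, 0.1569]
tool_rot: [0.734, 0.679, 0.002, -0.028]
force: [-0.3, 0.3, -0.6]
finger_gap: 0.652
```

```bash
python3 look.py w4
```

```text
tcp [ 0.523  -0.1119  0.1569] jaw ang -0.078 gap 0.6520010705916046 F [-0.3  0.3 -0.6] q6 -0.3738591144777568
blue [(197, [280.4, 171.1], array([ 0.5245, -0.0741]))]
yellow [(1141, [310.9, 261.9], array([ 0.5409, -0.1388])), (216, [274.4, 231.0], array([ 0.5174, -0.1146]))]
red [(1381, [302.3, 321.2], array([ 0.5323, -0.1854])), (236, [269.2, 284.4], array([ 0.5105, -0.1544]))]
green [(706, [292.1, 365.3], array([ 0.5224, -0.2232])), (210, [264.2, 335.6], array([ 0.5033, -0.1961]))]
```

Call:
{"op": "send_rows", "data": {
  "commands": [
    {"delta_pos": [1.7,-2.6,0],"yaw": -0.11},
    {"delta_pos": [0,0,0],"yaw": 0},
    {"delta_pos": [0,0,0],"yaw": 0}
  ]
}}

```text
t: 10.42
tcp_pos: [0.5361, -0.1318, 0.1538]
tool_rot: [0.768, 0.64, 0.002, -0.034]
force: [0.2, 0.0, 0.2]
finger_gap: 0.655
```

```bash
cat > st.py <<'E'
from h import *
from scipy.spatial.transform import Rotation as R
s=manip.sense();M=R.from_quat(s["tool_rot"]).as_matrix()
a=np.arctan2(M[1,1],M[0,1]);q=s["q"]
print("t",s["t"],"tcp",s["tcp_pos"].round(4),"jaw",a.round(3),"toolz",M[:,2].round(4),"toolz radial/tang",
 (np.cos(q[0])*M[0,2]+np.sin(q[0])*M[1,2]).round(4),(-np.sin(q[0])*M[0,2]+np.cos(q[0])*M[1,2]).round(4),"q",q.round(4),"sum",(q[1]+q[2]+q[4]).round(4),"qd",s["qd"].round(4),"F",s["force"].round(1))
E
python3 st.py
```

```text
t 10.425 tcp [ 0.5361 -0.1318  0.1538] jaw -0.18 toolz [-0.0399  0.0539 -0.9977] toolz radial/tang -0.0597 0.0306 q [-0.4603  0.5538  1.6532  0.0365  0.9947 -0.2996] sum 3.2017 qd [ 0.004   0.008  -0.0103 -0.0021 -0.0124 -0.0035] F [0.2 0.  0.2]
```

Call:
{"op": "send_rows", "data": {
  "commands": [
    {"delta_pos": [0,0,5],"yaw": 0},
    {"delta_pos": [0,0,5],"yaw": 0},
    {"delta_pos": [0,0,0],"yaw": 0}
  ]
}}

```text
t: 10.8
tcp_pos: [0.5328, -0.1266, 0.2541]
tool_rot: [0.765, 0.643, 0.0, -0.038]
force: [-0.0, -0.6, 0.1]
finger_gap: 0.646
```

```bash
python3 st.py
```

```text
t 10.8 tcp [ 0.5328 -0.1266  0.2541] jaw -0.172 toolz [-0.0476  0.0582 -0.9972] toolz radial/tang -0.0683 0.0314 q [-0.4547  0.4219  1.5588  0.0333  1.2295 -0.2931] sum 3.2101 qd [ 0.0111  0.0438  0.078   0.0001 -0.0003 -0.0049] F [-0.  -0.6  0.1]
```

Call:
{"op": "send_rows", "data": {
  "commands": [
    {"delta_pos": [0,0,-5],"yaw": 0},
    {"delta_pos": [0,0,-5],"yaw": 0},
    {"delta_pos": [0,0,0],"yaw": 0}
  ]
}}

```text
t: 11.18
tcp_pos: [0.5305, -0.1226, 0.1516]
tool_rot: [0.763, 0.645, 0.0, -0.038]
force: [-0.2, 0.1, 1.6]
finger_gap: 0.65
```

```bash
python3 st.py
```

```text
t 11.175 tcp [ 0.5305 -0.1226  0.1516] jaw -0.166 toolz [-0.049   0.059  -0.9971] toolz radial/tang -0.0698 0.0318 q [-0.4501  0.552   1.6669  0.038   0.9929 -0.3044] sum 3.2118 qd [ 0.0114 -0.0557 -0.0446  0.0035 -0.0064 -0.0037] F [-0.2  0.1  1.6]
```

Call:
{"op": "send_rows", "data": {
  "commands": [
    {"delta_pos": [0,0,0],"yaw": 0},
    {"delta_pos": [0,0,0],"yaw": 0},
    {"delta_pos": [0,0,0],"yaw": 0},
    {"delta_pos": [0,0,0],"yaw": 0}
  ]
}}

```text
t: 11.68
tcp_pos: [0.5326, -0.1226, 0.1558]
tool_rot: [0.763, 0.646, 0.002, -0.035]
force: [0.5, 0.2, 0.2]
finger_gap: 0.645
```

```bash
python3 st.py
```

```text
t 11.675 tcp [ 0.5326 -0.1226  0.1558] jaw -0.164 toolz [-0.043   0.0562 -0.9975] toolz radial/tang -0.0631 0.032 q [-0.4486  0.5458  1.6633  0.0381  0.996  -0.3048] sum 3.2051 qd [ 0.0008 -0.0112 -0.0073 -0.0014  0.0019  0.0003] F [0.5 0.2 0.2]
```

Call:
{"op": "send_rows", "data": {
  "commands": [
    {"delta_pos": [0.5,-0.8,0],"yaw": 0},
    {"delta_pos": [0.5,-0.8,0],"yaw": 0}
  ]
}}

```text
t: 11.92
tcp_pos: [0.5434, -0.1395, 0.1567]
tool_rot: [0.762, 0.646, 0.002, -0.035]
force: [-0.1, -0.9, -0.3]
finger_gap: 0.649
```

```bash
python3 st.py
```

```text
t 11.925 tcp [ 0.5434 -0.1395  0.1567] jaw -0.164 toolz [-0.0415  0.0552 -0.9976] toolz radial/tang -0.0619 0.0306 q [-0.4669  0.5606  1.6262  0.036   1.017  -0.322 ] sum 3.2039 qd [-0.0738  0.0607 -0.1464 -0.007   0.0882 -0.0678] F [-0.1 -0.9 -0.3]
```

Call:
{"op": "send_rows", "data": {
  "commands": [
    {"delta_pos": [-0.4,0.3,-4.4],"yaw": 0},
    {"delta_pos": [0,0,-4.4],"yaw": 0},
    {"delta_pos": [0,0,0],"yaw": 0},
    {"delta_pos": [0,0,0],"yaw": 0},
    {"delta_pos": [0,0,0],"yaw": 0},
    {"delta_pos": [0,0,0],"yaw": 0}
  ]
}}

```text
t: 12.68
tcp_pos: [0.5459, -0.1421, 0.0718]
tool_rot: [0.763, 0.645, 0.005, -0.028]
force: [0.6, 0.9, -0.4]
finger_gap: 0.649
```

```bash
python3 st.py
```

```text
t 12.675 tcp [ 0.5459 -0.1421  0.0718] jaw -0.166 toolz [-0.0287  0.0487 -0.9984] toolz radial/tang -0.0476 0.0305 q [-0.4691  0.6887  1.6806  0.0417  0.8204 -0.3313] sum 3.1897 qd [ 0.0007 -0.0138 -0.0061  0.0014  0.0056 -0.0008] F [ 0.6  0.9 -0.4]
```

Call:
{"op": "send_rows", "data": {
  "commands": [
    {"delta_pos": [-0.5,0.4,-1.1],"yaw": 0},
    {"delta_pos": [0,0,0],"yaw": 0},
    {"delta_pos": [0,0,0],"yaw": 0}
  ]
}}

```text
t: 13.05
tcp_pos: [0.541, -0.1378, 0.0615]
tool_rot: [0.763, 0.646, 0.005, -0.027]
force: [0.5, 0.4, -0.4]
finger_gap: 0.648
```

```bash
python3 st.py
```

```text
t 13.05 tcp [ 0.541  -0.1378  0.0615] jaw -0.166 toolz [-0.0267  0.0477 -0.9985] toolz radial/tang -0.0453 0.0306 q [-0.4663  0.7     1.7016  0.0433  0.7858 -0.3309] sum 3.1874 qd [-0.0006  0.0017  0.0145  0.0004  0.0038  0.0002] F [ 0.5  0.4 -0.4]
```

Call:
{"op": "send_rows", "data": {
  "commands": [
    {"delta_pos": [0,0,0],"yaw": 0},
    {"delta_pos": [0,0,0],"yaw": 0},
    {"delta_pos": [0,0,0],"yaw": 0},
    {"delta_pos": [0,0,0],"yaw": 0}
  ],
  "grip": 1,
  "force": 35
}}

```text
t: 13.55
tcp_pos: [0.5415, -0.138, 0.0617]
tool_rot: [0.763, 0.646, 0.005, -0.026]
force: [-0.2, 0.2, -0.8]
finger_gap: 0.318
```

Call:
{"op": "send_rows", "data": {
  "commands": [
    {"delta_pos": [0,0,1.5],"yaw": 0},
    {"delta_pos": [0,0,2],"yaw": 0},
    {"delta_pos": [0,0,2],"yaw": 0},
    {"delta_pos": [0,0,2],"yaw": 0},
    {"delta_pos": [0,0,2],"yaw": 0},
    {"delta_pos": [0,0,2],"yaw": 0},
    {"delta_pos": [0,0,1],"yaw": 0},
    {"delta_pos": [0,0,0],"yaw": 0}
  ]
}}

```text
t: 14.55
tcp_pos: [0.5408, -0.1378, 0.196]
tool_rot: [0.763, 0.646, 0.006, -0.025]
force: [-0.0, 0.5, -0.3]
finger_gap: 0.314
```

```bash
python3 st.py
```

```text
t 14.55 tcp [ 0.5408 -0.1378  0.196 ] jaw -0.166 toolz [-0.0237  0.0459 -0.9987] toolz radial/tang -0.0418 0.0304 q [-0.4663  0.496   1.614   0.0346  1.0737 -0.3168] sum 3.1837 qd [-0.002   0.0005  0.0097 -0.0004  0.0047 -0.0002] F [-0.   0.5 -0.3]
```

Call:
{"op": "send_rows", "data": {
  "commands": [
    {"delta_pos": [0,1.5,0.1],"yaw": 0.08},
    {"delta_pos": [0,1.5,0.1],"yaw": 0.08},
    {"delta_pos": [0,1.5,0.1],"yaw": 0.08},
    {"delta_pos": [0,1.5,0.1],"yaw": 0.08},
    {"delta_pos": [0,1.5,0.1],"yaw": 0.08},
    {"delta_pos": [0,1.5,0.1],"yaw": 0.08},
    {"delta_pos": [0,1.5,0.1],"yaw": 0.08},
    {"delta_pos": [0,1.5,0.1],"yaw": 0.08},
    {"delta_pos": [0,1.5,0.1],"yaw": 0.08},
    {"delta_pos": [0,1.5,0.1],"yaw": 0.08}
  ]
}}

```text
t: 15.8
tcp_pos: [0.5345, 0.017, 0.1978]
tool_rot: [0.441, 0.897, -0.009, -0.033]
force: [-0.1, -0.2, -0.6]
finger_gap: 0.315
```

```bash
python3 st.py
```

```text
t 15.8 tcp [0.5345 0.017  0.1978] jaw 0.658 toolz [-0.0681  0.0131 -0.9976] toolz radial/tang -0.0694 0.0009 q [-1.7770e-01  4.7730e-01  1.6461e+00  1.0000e-03  1.0877e+00 -8.3490e-01] sum 3.211 qd [ 0.2486  0.006  -0.0092 -0.0311  0.022  -0.3944] F [-0.1 -0.2 -0.6]
```

Call:
{"op": "send_rows", "data": {
  "commands": [
    {"delta_pos": [0.15,1.5,0.1],"yaw": 0.085},
    {"delta_pos": [0.15,1.5,0.1],"yaw": 0.085},
    {"delta_pos": [0.15,1.5,0.1],"yaw": 0.085},
    {"delta_pos": [0.15,1.5,0.1],"yaw": 0.085},
    {"delta_pos": [0.15,1.5,0.1],"yaw": 0.085},
    {"delta_pos": [0.15,1.5,0.1],"yaw": 0.085},
    {"delta_pos": [0.15,1.5,0.1],"yaw": 0.085},
    {"delta_pos": [0.15,1.5,0.1],"yaw": 0.085},
    {"delta_pos": [0.15,1.3,0.1],"yaw": 0.085},
    {"delta_pos": [0,0,0],"yaw": 0}
  ]
}}

```text
t: 17.05
tcp_pos: [0.5412, 0.1553, 0.1973]
tool_rot: [0.061, 0.997, -0.025, -0.037]
force: [0.7, 0.0, -1.1]
finger_gap: 0.319
```

```bash
python3 st.py
```

```text
t 17.05 tcp [0.5412 0.1553 0.1973] jaw 1.45 toolz [-0.0772 -0.0456 -0.996 ] toolz radial/tang -0.0814 -0.0376 q [ 0.1012  0.521   1.5616 -0.0414  1.1408 -1.3283] sum 3.2235 qd [-0.0129  0.0062  0.0122 -0.0119  0.0019 -0.0021] F [ 0.7  0.  -1.1]
```

Call:
{"op": "send_rows", "data": {
  "commands": [
    {"delta_pos": [0.4,0.2,-4.5],"yaw": 0},
    {"delta_pos": [0.4,0,-4.5],"yaw": 0},
    {"delta_pos": [0,0,0],"yaw": 0},
    {"delta_pos": [0,0,0],"yaw": 0},
    {"delta_pos": [0,0,0],"yaw": 0},
    {"delta_pos": [0,0,0],"yaw": 0},
    {"delta_pos": [0,0,0],"yaw": 0}
  ]
}}

```text
t: 17.92
tcp_pos: [0.5517, 0.1553, 0.1098]
tool_rot: [0.064, 0.997, -0.025, -0.033]
force: [0.1, -0.6, -0.2]
finger_gap: 0.317
```

```bash
python3 st.py
```

```text
t 17.925 tcp [0.5517 0.1553 0.1098] jaw 1.443 toolz [-0.07   -0.0457 -0.9965] toolz radial/tang -0.0742 -0.0385 q [ 0.0998  0.6504  1.6075 -0.047   0.9586 -1.3133] sum 3.2165 qd [-0.002  -0.0126 -0.0048 -0.0002  0.002   0.0008] F [ 0.1 -0.6 -0.2]
```

Call:
{"op": "send_rows", "data": {
  "commands": [
    {"delta_pos": [0,0.5,-2.2],"yaw": 0},
    {"delta_pos": [0,0,-1.6],"yaw": 0},
    {"delta_pos": [0,0,0],"yaw": 0},
    {"delta_pos": [0,0,0],"yaw": 0}
  ]
}}

```text
t: 18.42
tcp_pos: [0.5534, 0.1604, 0.0731]
tool_rot: [0.064, 0.997, -0.025, -0.031]
force: [0.3, 0.7, 0.4]
finger_gap: 0.316
```

```bash
python3 st.py
```

```text
t 18.425 tcp [0.5534 0.1604 0.0731] jaw 1.443 toolz [-0.0653 -0.0454 -0.9968] toolz radial/tang -0.0698 -0.0381 q [ 0.1083  0.7076  1.6213 -0.0493  0.8832 -1.3007] sum 3.2121 qd [0.0003 0.0049 0.0039 0.0001 0.001  0.0008] F [0.3 0.7 0.4]
```

Call:
{"op": "send_rows", "data": {
  "commands": [
    {"delta_pos": [-0.2,0,-0.6],"yaw": 0},
    {"delta_pos": [0,0,-0.2],"yaw": 0},
    {"delta_pos": [0,0,-0.15],"yaw": 0}
  ]
}}

```text
t: 18.8
tcp_pos: [0.552, 0.1604, 0.0641]
tool_rot: [0.065, 0.997, -0.025, -0.03]
force: [0.3, 0.1, -0.0]
finger_gap: 0.315
```

Call:
{"op": "send_rows", "data": {
  "commands": [
    {"delta_pos": [0,0,-0.15],"yaw": 0},
    {"delta_pos": [0,0,-0.1],"yaw": 0}
  ]
}}

```text
t: 19.05
tcp_pos: [0.5524, 0.1603, 0.0629]
tool_rot: [0.065, 0.997, -0.025, -0.03]
force: [-2.2, -0.8, 9.1]
finger_gap: 0.312
```

Call:
{"op": "send_rows", "data": {
  "commands": [
    {"delta_pos": [0,0,0],"yaw": 0},
    {"delta_pos": [0,0,0],"yaw": 0},
    {"delta_pos": [0,0,0],"yaw": 0},
    {"delta_pos": [0,0,0],"yaw": 0},
    {"delta_pos": [0,0,2],"yaw": 0},
    {"delta_pos": [0,0,2],"yaw": 0},
    {"delta_pos": [0,0,2],"yaw": 0},
    {"delta_pos": [0,0,2],"yaw": 0},
    {"delta_pos": [0,0,2],"yaw": 0},
    {"delta_pos": [0,0,0],"yaw": 0}
  ],
  "grip": -0.3
}}

```text
t: 20.3
tcp_pos: [0.5514, 0.1602, 0.1645]
tool_rot: [0.065, 0.997, -0.025, -0.031]
force: [-1.0, 0.4, 0.7]
finger_gap: 0.653
```

```bash
python3 st.py; python3 look.py w5
```

```text
t 20.3 tcp [0.5514 0.1602 0.1645] jaw 1.443 toolz [-0.0648 -0.0456 -0.9969] toolz radial/tang -0.0694 -0.0384 q [ 0.1083  0.5728  1.5705 -0.0438  1.0682 -1.3107] sum 3.2115 qd [-0.001   0.0226  0.0264 -0.0006  0.0017 -0.0001] F [-1.   0.4  0.7]
tcp [0.5514 0.1602 0.1645] jaw ang 1.442 gap 0.6531243771878013 F [-1.   0.4  0.7] q6 -1.3107249039903075
blue []
yellow [(1163, [282.8, 226.8], array([0.5521, 0.1598]))]
red []
green []
```

View pics/w5.png

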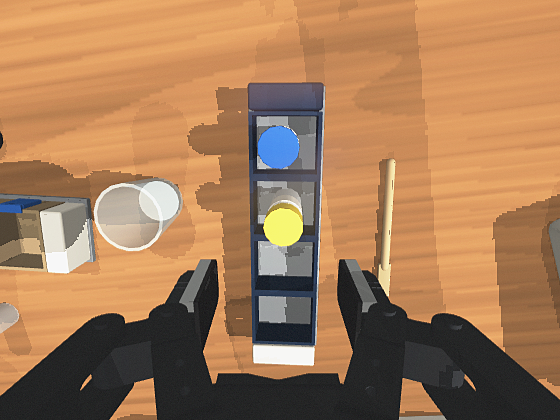

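Call:
{"op": "send_rows", "data": {
  "commands": [
    {"delta_pos": [0,0,2.5],"yaw": 0},
    {"delta_pos": [0,0,2.5],"yaw": 0},
    {"delta_pos": [0,0,2.5],"yaw": 0},
    {"delta_pos": [0,0,2.5],"yaw": 0},
    {"delta_pos": [0,0,-6],"yaw": 0},
    {"delta_pos": [0,0,-5],"yaw": 0},
    {"delta_pos": [0,0,0],"yaw": 0},
    {"delta_pos": [0,0,0],"yaw": 0},
    {"delta_pos": [0,0,0],"yaw": 0}
  ]
}}

```text
t: 21.48
tcp_pos: [0.5481, 0.1596, 0.1479]
tool_rot: [0.065, 0.997, -0.026, -0.037]
force: [0.1, 0.0, 0.4]
finger_gap: 0.647
```

```bash
python3 st.py
```

```text
t 21.475 tcp [0.5481 0.1596 0.1479] jaw 1.443 toolz [-0.0767 -0.0468 -0.996 ] toolz radial/tang -0.0813 -0.0383 q [ 0.108   0.5958  1.5832 -0.0443  1.0445 -1.3096] sum 3.2235 qd [ 0.0007 -0.0111 -0.0173  0.0009  0.0034  0.0014] F [0.1 0.  0.4]
```

Call:
{"op": "send_rows", "data": {
  "commands": [
    {"delta_pos": [0,0,0.5],"yaw": -0.18},
    {"delta_pos": [0,0,0.5],"yaw": -0.18},
    {"delta_pos": [0,0,0.5],"yaw": -0.18},
    {"delta_pos": [0,0,0.5],"yaw": -0.18},
    {"delta_pos": [0,0,0],"yaw": 0},
    {"delta_pos": [0,0,0],"yaw": 0}
  ]
}}

```text
t: 22.22
tcp_pos: [0.5536, 0.1605, 0.1785]
tool_rot: [0.42, 0.907, -0.008, -0.035]
force: [-0.1, -0.6, -0.6]
finger_gap: 0.649
```

```bash
python3 st.py
```

```text
t 22.225 tcp [0.5536 0.1605 0.1785] jaw 0.705 toolz [-0.07    0.0156 -0.9974] toolz radial/tang -0.0686 0.0209 q [ 0.0773  0.5524  1.5622  0.0235  1.0957 -0.6377] sum 3.2103 qd [ 0.0009 -0.0132 -0.0074 -0.0002  0.002  -0.0079] F [-0.1 -0.6 -0.6]
```

Call:
{"op": "send_rows", "data": {
  "commands": [
    {"delta_pos": [-0.1,-1,-1.5],"yaw": -0.05},
    {"delta_pos": [-0.1,-2.1,0],"yaw": -0.05},
    {"delta_pos": [-0.1,-2.1,0],"yaw": -0.05},
    {"delta_pos": [-0.1,-2.1,0],"yaw": -0.05},
    {"delta_pos": [-0.1,-2.1,0],"yaw": -0.05},
    {"delta_pos": [-0.1,-2.1,0],"yaw": -0.05},
    {"delta_pos": [-0.1,-2.1,0],"yaw": -0.05},
    {"delta_pos": [-0.1,-2.1,0],"yaw": -0.05},
    {"delta_pos": [-0.1,-2.1,0],"yaw": -0.05},
    {"delta_pos": [-0.1,-2.1,0],"yaw": -0.05}
  ]
}}

```text
t: 23.48
tcp_pos: [0.5447, -0.0508, 0.1684]
tool_rot: [0.635, 0.772, 0.002, -0.032]
force: [-0.5, -0.4, -0.3]
finger_gap: 0.644
```

```bash
python3 st.py
```

```text
t 23.475 tcp [ 0.5447 -0.0508  0.1684] jaw 0.196 toolz [-0.0465  0.0427 -0.998 ] toolz radial/tang -0.0573 0.0264 q [-0.312   0.5265  1.6549  0.031   1.0178 -0.5239] sum 3.1992 qd [-0.3334 -0.0037 -0.0085  0.0034  0.006   0.0804] F [-0.5 -0.4 -0.3]
```

Call:
{"op": "send_rows", "data": {
  "commands": [
    {"delta_pos": [-0.2,-2.1,-0.3],"yaw": -0.06},
    {"delta_pos": [-0.2,-2.1,-0.3],"yaw": -0.06},
    {"delta_pos": [-0.2,-2.1,-0.3],"yaw": -0.06},
    {"delta_pos": [-0.2,-2.1,-0.3],"yaw": -0.06},
    {"delta_pos": [-0.2,-2.1,-0.3],"yaw": -0.06},
    {"delta_pos": [-0.2,-2.1,-2],"yaw": -0.06},
    {"delta_pos": [0,0,0],"yaw": 0},
    {"delta_pos": [0,0,0],"yaw": 0},
    {"delta_pos": [0,0,0],"yaw": 0},
    {"delta_pos": [0,0,0],"yaw": 0}
  ]
}}

```text
t: 24.72
tcp_pos: [0.5323, -0.189, 0.139]
tool_rot: [0.767, 0.642, 0.008, -0.026]
force: [-0.9, 0.6, -0.5]
finger_gap: 0.649
```

```bash
python3 st.py;python3 look.py w6
```

```text
t 24.725 tcp [ 0.5323 -0.189   0.139 ] jaw -0.176 toolz [-0.0205  0.0503 -0.9985] toolz radial/tang -0.044 0.0319 q [-0.5561  0.584   1.6433  0.039   0.9587 -0.4023] sum 3.186 qd [ 0.0085 -0.0095 -0.0007  0.0015  0.0026 -0.0037] F [-0.9  0.6 -0.5]
tcp [ 0.5323 -0.189   0.139 ] jaw ang -0.177 gap 0.649148009387272 F [-0.9  0.6 -0.5] q6 -0.402304494229091
blue [(133, [241.3, 74.5], array([ 0.5269, -0.092 ]))]
yellow [(325, [243.1, 142.4], array([ 0.5204, -0.1285]))]
red [(1696, [281.1, 233.5], array([ 0.5326, -0.1874])), (279, [245.2, 211.9], array([ 0.5132, -0.17  ]))]
green [(1609, [278.7, 300.1], array([ 0.5231, -0.2329])), (230, [247.3, 273.8], array([ 0.5063, -0.211 ]))]
```

Call:
{"op": "send_rows", "data": {
  "commands": [
    {"delta_pos": [0,0.1,-4.2],"yaw": 0},
    {"delta_pos": [0,0,-3.8],"yaw": 0},
    {"delta_pos": [0,0,0],"yaw": 0},
    {"delta_pos": [0,0,0],"yaw": 0},
    {"delta_pos": [0,0,0],"yaw": 0},
    {"delta_pos": [0,0,0],"yaw": 0}
  ]
}}

```text
t: 25.52
tcp_pos: [0.5365, -0.1881, 0.063]
tool_rot: [0.765, 0.643, 0.01, -0.021]
force: [0.1, -0.5, 0.3]
finger_gap: 0.65
```

```bash
python3 st.py
```

```text
t 25.525 tcp [ 0.5365 -0.1881  0.063 ] jaw -0.172 toolz [-0.0108  0.0444 -0.999 ] toolz radial/tang -0.0325 0.0322 q [-0.5509  0.7026  1.6841  0.0454  0.7878 -0.4107] sum 3.1746 qd [ 0.0009 -0.0147 -0.0052  0.0004  0.0052  0.0002] F [ 0.1 -0.5  0.3]
```

Only small offsets remain. I'll correct them, close, then lift slowly with a slight down-stroke at the end, since that reduces the tilt.

Call:
{"op": "send_rows", "data": {
  "commands": [
    {"delta_pos": [-0.35,0.1,-0.4],"yaw": 0},
    {"delta_pos": [0,0,0],"yaw": 0}
  ]
}}

```text
t: 25.78
tcp_pos: [0.5333, -0.1874, 0.0601]
tool_rot: [0.765, 0.643, 0.01, -0.019]
force: [-0.4, 0.6, 0.5]
finger_gap: 0.652
```

Call:
{"op": "send_rows", "data": {
  "commands": [
    {"delta_pos": [0,0,0],"yaw": 0},
    {"delta_pos": [0,0,0],"yaw": 0},
    {"delta_pos": [0,0,0],"yaw": 0},
    {"delta_pos": [0,0,0],"yaw": 0}
  ],
  "grip": 1
}}

```text
t: 26.28
tcp_pos: [0.5333, -0.1875, 0.0603]
tool_rot: [0.765, 0.643, 0.011, -0.019]
force: [0.2, 0.2, 0.4]
finger_gap: 0.313
```

Call:
{"op": "send_rows", "data": {
  "commands": [
    {"delta_pos": [0,0,2],"yaw": 0},
    {"delta_pos": [0,0,2.5],"yaw": 0},
    {"delta_pos": [0,0,2.5],"yaw": 0},
    {"delta_pos": [0,0,2.5],"yaw": 0},
    {"delta_pos": [0,0,2.5],"yaw": 0},
    {"delta_pos": [0,0,1.5],"yaw": 0},
    {"delta_pos": [0,0,-1],"yaw": 0}
  ]
}}

```text
t: 27.15
tcp_pos: [0.5323, -0.1869, 0.1876]
tool_rot: [0.765, 0.643, 0.01, -0.02]
force: [-0.1, 0.2, 0.4]
finger_gap: 0.315
```

```bash
python3 st.py
```

```text
t 27.15 tcp [ 0.5323 -0.1869  0.1876] jaw -0.173 toolz [-0.0108  0.0443 -0.999 ] toolz radial/tang -0.0325 0.032 q [-0.553   0.5111  1.6135  0.0369  1.0498 -0.3989] sum 3.1744 qd [-0.0006  0.1361  0.1115  0.0024 -0.1899 -0.0087] F [-0.1  0.2  0.4]
```

Call:
{"op": "send_rows", "data": {
  "commands": [
    {"delta_pos": [0.4,1.9,0],"yaw": 0.09},
    {"delta_pos": [0.4,1.9,0],"yaw": 0.09},
    {"delta_pos": [0.4,1.9,0],"yaw": 0.09},
    {"delta_pos": [0.4,1.9,0],"yaw": 0.09},
    {"delta_pos": [0.4,1.9,0],"yaw": 0.09},
    {"delta_pos": [0.4,1.9,0],"yaw": 0.09},
    {"delta_pos": [0.4,1.9,0],"yaw": 0.09},
    {"delta_pos": [0.4,1.9,0],"yaw": 0.09},
    {"delta_pos": [0.4,1.9,0],"yaw": 0.09},
    {"delta_pos": [0.4,1.9,0],"yaw": 0.09}
  ]
}}

```text
t: 28.4
tcp_pos: [0.5615, 0.0108, 0.1655]
tool_rot: [0.398, 0.917, -0.008, -0.039]
force: [-0.2, -0.1, -0.4]
finger_gap: 0.316
```

```bash
python3 st.py
```

```text
t 28.4 tcp [0.5615 0.0108 0.1655] jaw 0.754 toolz [-0.0778  0.0156 -0.9968] toolz radial/tang -0.0793 0.0014 q [-1.8060e-01  5.5730e-01  1.6004e+00  1.6000e-03  1.0632e+00 -9.3380e-01] sum 3.221 qd [ 0.3087  0.067  -0.0736 -0.0378  0.0367 -0.411 ] F [-0.2 -0.1 -0.4]
```

Call:
{"op": "send_rows", "data": {
  "commands": [
    {"delta_pos": [0.45,1.75,0.2],"yaw": 0.09},
    {"delta_pos": [0.45,1.75,0.2],"yaw": 0.09},
    {"delta_pos": [0.45,1.75,0.2],"yaw": 0.09},
    {"delta_pos": [0.45,1.75,0.2],"yaw": 0.09},
    {"delta_pos": [0.45,1.75,0.2],"yaw": 0.09},
    {"delta_pos": [0.45,1.75,0.2],"yaw": 0.09},
    {"delta_pos": [0.45,1.75,0.2],"yaw": 0.09},
    {"delta_pos": [0.45,1.75,0.2],"yaw": 0.06},
    {"delta_pos": [0,0,0],"yaw": 0}
  ]
}}

```text
t: 29.52
tcp_pos: [0.5878, 0.157, 0.1614]
tool_rot: [0.051, 0.997, -0.026, -0.049]
force: [-0.4, -0.1, -0.3]
finger_gap: 0.316
```

```bash
python3 st.py
```

```text
t 29.525 tcp [0.5878 0.157  0.1614] jaw 1.471 toolz [-0.1005 -0.0477 -0.9938] toolz radial/tang -0.1047 -0.0378 q [ 0.0963  0.6312  1.456  -0.0413  1.1596 -1.3535] sum 3.2468 qd [-0.0176  0.0119  0.0246 -0.0174  0.0022  0.0002] F [-0.4 -0.1 -0.3]
```

Call:
{"op": "send_rows", "data": {
  "commands": [
    {"delta_pos": [0.8,0,-2.5],"yaw": 0},
    {"delta_pos": [0.8,-0.2,-2.5],"yaw": 0},
    {"delta_pos": [0,0,0],"yaw": 0},
    {"delta_pos": [0,0,0],"yaw": 0},
    {"delta_pos": [0,0,0],"yaw": 0},
    {"delta_pos": [0,0,0],"yaw": 0},
    {"delta_pos": [0,0,0],"yaw": 0},
    {"delta_pos": [0,0,0],"yaw": 0},
    {"delta_pos": [0,0,0],"yaw": 0},
    {"delta_pos": [0,0,0],"yaw": 0}
  ]
}}

```text
t: 30.78
tcp_pos: [0.6037, 0.153, 0.1123]
tool_rot: [0.053, 0.997, -0.027, -0.048]
force: [-0.1, -0.4, -1.2]
finger_gap: 0.316
```

```bash
python3 st.py
```

```text
t 30.775 tcp [0.6037 0.153  0.1123] jaw 1.467 toolz [-0.0993 -0.0488 -0.9939] toolz radial/tang -0.1032 -0.0399 q [ 0.0883  0.7105  1.4506 -0.0452  1.0844 -1.353 ] sum 3.2455 qd [ 0.0005 -0.0004 -0.0009  0.0003  0.     -0.0026] F [-0.1 -0.4 -1.2]
```

Call:
{"op": "send_rows", "data": {
  "commands": [
    {"delta_pos": [0,0.2,-3.8],"yaw": 0},
    {"delta_pos": [0,0,0],"yaw": 0},
    {"delta_pos": [0,0,0],"yaw": 0},
    {"delta_pos": [0,0,0],"yaw": 0}
  ]
}}

```text
t: 31.28
tcp_pos: [0.6056, 0.1551, 0.0762]
tool_rot: [0.053, 0.997, -0.027, -0.046]
force: [-0.6, 0.1, 0.1]
finger_gap: 0.314
```

```bash
python3 st.py
```

```text
t 31.275 tcp [0.6056 0.1551 0.0762] jaw 1.467 toolz [-0.095  -0.0486 -0.9943] toolz radial/tang -0.099 -0.0398 q [ 0.0914  0.7606  1.4648 -0.0468  1.0159 -1.3466] sum 3.2413 qd [-0.0019 -0.0129 -0.0149 -0.0033 -0.0006 -0.0002] F [-0.6  0.1  0.1]
```

Call:
{"op": "send_rows", "data": {
  "commands": [
    {"delta_pos": [0,0,-0.8],"yaw": 0},
    {"delta_pos": [0,0,0],"yaw": 0},
    {"delta_pos": [0,0,-0.2],"yaw": 0}
  ]
}}

```text
t: 31.65
tcp_pos: [0.6069, 0.1552, 0.0676]
tool_rot: [0.053, 0.997, -0.027, -0.044]
force: [0.5, -0.2, -0.3]
finger_gap: 0.317
```

Call:
{"op": "send_rows", "data": {
  "commands": [
    {"delta_pos": [0,0,-0.2],"yaw": 0},
    {"delta_pos": [0,0,0],"yaw": 0}
  ]
}}

```text
t: 31.9
tcp_pos: [0.6067, 0.1552, 0.0653]
tool_rot: [0.053, 0.997, -0.027, -0.045]
force: [-0.3, 0.2, 0.1]
finger_gap: 0.319
```

Call:
{"op": "send_rows", "data": {
  "commands": [
    {"delta_pos": [0,0,-0.2],"yaw": 0},
    {"delta_pos": [0,0,0],"yaw": 0}
  ]
}}

```text
t: 32.15
tcp_pos: [0.6067, 0.1552, 0.0631]
tool_rot: [0.053, 0.997, -0.027, -0.045]
force: [0.6, 0.3, -0.7]
finger_gap: 0.313
```

Call:
{"op": "send_rows", "data": {
  "commands": [
    {"delta_pos": [0,0,-0.15],"yaw": 0},
    {"delta_pos": [0,0,0],"yaw": 0}
  ]
}}

```text
t: 32.4
tcp_pos: [0.607, 0.1552, 0.062]
tool_rot: [0.053, 0.997, -0.027, -0.044]
force: [-1.0, -0.4, -0.0]
finger_gap: 0.314
```

Call:
{"op": "send_rows", "data": {
  "commands": [
    {"delta_pos": [0,0,0],"yaw": 0},
    {"delta_pos": [0,0,0],"yaw": 0},
    {"delta_pos": [0,0,0],"yaw": 0},
    {"delta_pos": [0,0,0],"yaw": 0},
    {"delta_pos": [0,0,2],"yaw": 0},
    {"delta_pos": [0,0,2],"yaw": 0},
    {"delta_pos": [0,0,2],"yaw": 0},
    {"delta_pos": [0,0,2],"yaw": 0},
    {"delta_pos": [0,0,2],"yaw": 0},
    {"delta_pos": [0,0,0],"yaw": 0}
  ],
  "grip": -0.3
}}

```text
t: 33.65
tcp_pos: [0.6083, 0.1554, 0.1719]
tool_rot: [0.053, 0.997, -0.026, -0.041]
force: [0.7, -1.4, -0.2]
finger_gap: 0.654
```

```bash
python3 st.py; python3 look.py w7
```

```text
t 33.65 tcp [0.6083 0.1554 0.1719] jaw 1.467 toolz [-0.0847 -0.0478 -0.9953] toolz radial/tang -0.0887 -0.0398 q [ 0.0914  0.6364  1.4069 -0.0429  1.1875 -1.3552] sum 3.2308 qd [ 0.0003  0.0121  0.0249  0.0027  0.0057 -0.0013] F [ 0.7 -1.4 -0.2]
tcp [0.6083 0.1554 0.1719] jaw ang 1.464 gap 0.6538154381499852 F [ 0.7 -1.4 -0.2] q6 -1.355230939726268
blue [(153, [267.2, 70.8], array([0.503 , 0.1548]))]
yellow [(1301, [282.2, 144.9], array([0.5514, 0.1598]))]
red [(1252, [280.9, 220.9], array([0.6049, 0.1535]))]
green []
```

View pics/w7.png

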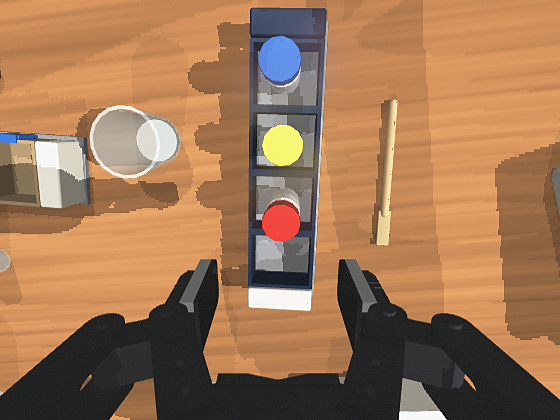

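Call:
{"op": "send_rows", "data": {
  "commands": [
    {"delta_pos": [0,0,0.3],"yaw": -0.18},
    {"delta_pos": [0,0,0.3],"yaw": -0.18},
    {"delta_pos": [0,0,0.3],"yaw": -0.18},
    {"delta_pos": [0,0,0.3],"yaw": -0.18},
    {"delta_pos": [0,0,0.3],"yaw": -0.18},
    {"delta_pos": [0,0,0.3],"yaw": -0.18},
    {"delta_pos": [0,0,0.3],"yaw": -0.18},
    {"delta_pos": [0,0,0.3],"yaw": -0.18},
    {"delta_pos": [-0.4,-2,0],"yaw": -0.18},
    {"delta_pos": [-0.4,-2,0],"yaw": -0.18}
  ]
}}

```text
t: 34.95
tcp_pos: [0.5926, 0.1155, 0.1867]
tool_rot: [0.83, 0.554, 0.016, -0.055]
force: [0.1, -0.4, -0.4]
finger_gap: 0.65
```

Call:
{"op": "send_rows", "data": {
  "commands": [
    {"delta_pos": [-0.5,-2.2,0],"yaw": -0.18},
    {"delta_pos": [-0.5,-2.2,0],"yaw": -0.18},
    {"delta_pos": [-0.5,-2.2,0],"yaw": -0.18},
    {"delta_pos": [-0.5,-2.2,0],"yaw": -0.18},
    {"delta_pos": [-0.5,-2.2,0],"yaw": -0.18},
    {"delta_pos": [-0.5,-2.2,0],"yaw": -0.18},
    {"delta_pos": [-0.5,-2.2,0],"yaw": -0.18}
  ]
}}

```text
t: 35.83
tcp_pos: [0.5512, -0.0428, 0.1808]
tool_rot: [0.996, -0.063, 0.041, -0.038]
force: [-0.5, -0.3, 0.0]
finger_gap: 0.647
```

```bash
python3 st.py
```

```text
t 35.825 tcp [ 0.5512 -0.0428  0.1808] jaw -1.694 toolz [ 0.0873  0.07   -0.9937] toolz radial/tang 0.0597 0.0946 q [-0.3317  0.4717  1.7264  0.1223  0.8871  1.2905] sum 3.0853 qd [-0.313  -0.0642  0.1542 -0.0623 -0.2006  1.189 ] F [-0.5 -0.3  0. ]
```

Call:
{"op": "send_rows", "data": {
  "commands": [
    {"delta_pos": [-0.3,-2.2,0],"yaw": -0.16},
    {"delta_pos": [-0.3,-2.2,0],"yaw": -0.16},
    {"delta_pos": [-0.3,-2.2,0],"yaw": -0.16},
    {"delta_pos": [-0.3,-2.2,0],"yaw": -0.16},
    {"delta_pos": [-0.3,-2.2,0],"yaw": -0.16},
    {"delta_pos": [-0.3,-2.2,0],"yaw": -0.16},
    {"delta_pos": [0,0,5],"yaw": 0},
    {"delta_pos": [0,0,5],"yaw": 0},
    {"delta_pos": [0,0,0],"yaw": 0},
    {"delta_pos": [0,0,0],"yaw": 0}
  ]
}}

```text
t: 37.08
tcp_pos: [0.5245, -0.1778, 0.2743]
tool_rot: [0.845, -0.532, 0.044, -0.015]
force: [-0.3, -0.5, 0.1]
finger_gap: 0.654
```

```bash
python3 st.py
```

```text
t 37.075 tcp [ 0.5245 -0.1778  0.2743] jaw -2.693 toolz [ 0.0901 -0.0217 -0.9957] toolz radial/tang 0.0883 0.0281 q [-0.544   0.3444  1.6273  0.0319  1.0816  2.1375] sum 3.0533 qd [ 0.0002 -0.0132 -0.0202  0.0013 -0.0006  0.0015] F [-0.3 -0.5  0.1]
```

Call:
{"op": "send_rows", "data": {
  "commands": [
    {"delta_pos": [0,0,2],"yaw": -0.1},
    {"delta_pos": [0,0,1.5],"yaw": -0.1},
    {"delta_pos": [0,0,-1],"yaw": -0.1},
    {"delta_pos": [0,-0.3,0],"yaw": 0},
    {"delta_pos": [0,-0.3,0],"yaw": 0},
    {"delta_pos": [0,-0.3,0],"yaw": 0},
    {"delta_pos": [0,-0.3,0],"yaw": 0},
    {"delta_pos": [0,-0.3,0],"yaw": 0}
  ]
}}

```text
t: 38.08
tcp_pos: [0.5203, -0.1913, 0.2909]
tool_rot: [0.755, -0.655, 0.036, -0.007]
force: [-0.4, -0.2, 0.8]
finger_gap: 0.651
```

```bash
python3 st.py
```

```text
t 38.075 tcp [ 0.5203 -0.1913  0.2909] jaw -2.999 toolz [ 0.0645 -0.0369 -0.9972] toolz radial/tang 0.0742 0.0026 q [-0.5554  0.3346  1.5903  0.0029  1.1424  2.4439] sum 3.0673 qd [-0.0412  0.0142 -0.0231  0.0029  0.0078 -0.0461] F [-0.4 -0.2  0.8]
```

Call:
{"op": "send_rows", "data": {
  "commands": [
    {"delta_pos": [0,0,-2],"yaw": 0},
    {"delta_pos": [0,0,-2],"yaw": 0},
    {"delta_pos": [0,0,-2],"yaw": 0},
    {"delta_pos": [0,0,2],"yaw": 0},
    {"delta_pos": [0,0,0],"yaw": 0},
    {"delta_pos": [0,0,0],"yaw": 0}
  ]
}}

```text
t: 38.83
tcp_pos: [0.5208, -0.1931, 0.2501]
tool_rot: [0.755, -0.655, 0.038, -0.007]
force: [-0.5, 0.4, 0.3]
finger_gap: 0.65
```

```bash
python3 st.py
```

```text
t 38.825 tcp [ 0.5208 -0.1931  0.2501] jaw -2.999 toolz [ 0.0667 -0.0384 -0.997 ] toolz radial/tang 0.077 0.0027 q [-0.5577  0.3816  1.6421  0.0031  1.0408  2.4415] sum 3.0646 qd [-0.0015 -0.0086 -0.0161  0.0011 -0.0066 -0.0021] F [-0.5  0.4  0.3]
```

Call:
{"op": "send_rows", "data": {
  "commands": [
    {"delta_pos": [0,2,0],"yaw": 0},
    {"delta_pos": [0,2,0],"yaw": 0},
    {"delta_pos": [0,2,0],"yaw": 0},
    {"delta_pos": [0,2,0],"yaw": 0},
    {"delta_pos": [0,2,0],"yaw": 0}
  ]
}}

```text
t: 39.45
tcp_pos: [0.519, -0.085, 0.2489]
tool_rot: [0.755, -0.655, 0.036, -0.008]
force: [-0.5, 0.1, 0.1]
finger_gap: 0.651
```

```bash
python3 st.py
```

```text
t 39.45 tcp [ 0.519  -0.085   0.2489] jaw -2.999 toolz [ 0.0645 -0.0358 -0.9973] toolz radial/tang 0.0731 -0.0102 q [-0.3691  0.3451  1.708  -0.012   1.0154  2.6374] sum 3.0685 qd [ 0.33   -0.0437  0.0755 -0.0252 -0.026   0.3286] F [-0.5  0.1  0.1]
```

Call:
{"op": "send_rows", "data": {
  "commands": [
    {"delta_pos": [0,-2,0],"yaw": 0},
    {"delta_pos": [0,-2,0],"yaw": 0},
    {"delta_pos": [0,-2,0],"yaw": 0},
    {"delta_pos": [0,-2,0],"yaw": 0},
    {"delta_pos": [0,-2,0],"yaw": 0}
  ]
}}

```text
t: 40.08
tcp_pos: [0.5178, -0.183, 0.2487]
tool_rot: [0.758, -0.652, 0.036, -0.007]
force: [0.4, 0.4, 0.2]
finger_gap: 0.652
```

```bash
python3 st.py
```

```text
t 40.075 tcp [ 0.5178 -0.183   0.2487] jaw -2.99 toolz [ 0.0637 -0.0354 -0.9973] toolz radial/tang 0.0729 0.0027 q [-0.5447  0.3762  1.6556  0.0032  1.0368  2.445 ] sum 3.0687 qd [-0.2807  0.0708 -0.1187  0.0214  0.0483 -0.2912] F [0.4 0.4 0.2]
```

Call:
{"op": "send_rows", "data": {
  "commands": [
    {"delta_pos": [0,0,3],"yaw": 0},
    {"delta_pos": [0,0,-3],"yaw": 0},
    {"delta_pos": [0,0,3],"yaw": 0},
    {"delta_pos": [0,0,-3],"yaw": 0},
    {"delta_pos": [0,0,3],"yaw": 0},
    {"delta_pos": [0,0,-3],"yaw": 0},
    {"delta_pos": [0,0,0],"yaw": 0},
    {"delta_pos": [0,0,0],"yaw": 0}
  ]
}}

```text
t: 41.08
tcp_pos: [0.5194, -0.1909, 0.249]
tool_rot: [0.756, -0.653, 0.038, -0.007]
force: [-0.1, -0.7, -0.6]
finger_gap: 0.651
```

```bash
python3 st.py
```

```text
t 41.075 tcp [ 0.5194 -0.1909  0.249 ] jaw -2.995 toolz [ 0.0658 -0.039  -0.9971] toolz radial/tang 0.0764 0.0015 q [-5.5500e-01  3.8040e-01  1.6477e+00  1.8000e-03  1.0370e+00  2.4403e+00] sum 3.0651 qd [-0.0031  0.0121  0.0245 -0.0027  0.0128 -0.002 ] F [-0.1 -0.7 -0.6]
```

Call:
{"op": "send_rows", "data": {
  "commands": [
    {"delta_pos": [2,0,0],"yaw": 0},
    {"delta_pos": [2,0,0],"yaw": 0},
    {"delta_pos": [-2,0,0],"yaw": 0},
    {"delta_pos": [-2,0,0],"yaw": 0},
    {"delta_pos": [0,0,0],"yaw": 0},
    {"delta_pos": [0,0,0],"yaw": 0}
  ]
}}

```text
t: 41.82
tcp_pos: [0.5233, -0.1934, 0.2546]
tool_rot: [0.756, -0.653, 0.043, -0.008]
force: [0.1, 0.3, 0.0]
finger_gap: 0.65
```

```bash
python3 st.py
```

```text
t 41.825 tcp [ 0.5233 -0.1934  0.2546] jaw -2.994 toolz [ 0.0748 -0.0443 -0.9962] toolz radial/tang 0.0869 0.0017 q [-5.5520e-01  3.7580e-01  1.6378e+00  2.0000e-03  1.0409e+00  2.4400e+00] sum 3.0546 qd [-0.0022 -0.0065 -0.0001 -0.0008  0.0059 -0.0004] F [0.1 0.3 0. ]
```

Call:
{"op": "send_rows", "data": {
  "commands": [
    {"delta_pos": [-4,0,0],"yaw": 0},
    {"delta_pos": [-4,0,0],"yaw": 0},
    {"delta_pos": [4,0,0],"yaw": 0},
    {"delta_pos": [4,0,0],"yaw": 0},
    {"delta_pos": [0,0,0],"yaw": 0},
    {"delta_pos": [0,0,0],"yaw": 0}
  ]
}}

```text
t: 42.58
tcp_pos: [0.5242, -0.1934, 0.2548]
tool_rot: [0.756, -0.653, 0.043, -0.008]
force: [-0.5, 0.4, 0.4]
finger_gap: 0.651
```

```bash
python3 st.py
```

```text
t 42.575 tcp [ 0.5242 -0.1934  0.2548] jaw -2.994 toolz [ 0.0749 -0.0445 -0.9962] toolz radial/tang 0.0871 0.0016 q [-5.5430e-01  3.7670e-01  1.6358e+00  1.8000e-03  1.0419e+00  2.4407e+00] sum 3.0544 qd [ 0.0061  0.0092 -0.0248  0.0023 -0.0048  0.0014] F [-0.5  0.4  0.4]
```

Call:
{"op": "send_rows", "data": {
  "commands": [
    {"delta_pos": [-1,0,2],"yaw": -0.05},
    {"delta_pos": [-1,0,1.5],"yaw": -0.05},
    {"delta_pos": [1,0,-1],"yaw": -0.05},
    {"delta_pos": [1,0,0],"yaw": -0.05},
    {"delta_pos": [0,-0.3,0],"yaw": -0.05},
    {"delta_pos": [0,-0.3,0],"yaw": 0},
    {"delta_pos": [0,-0.3,0],"yaw": 0}
  ]
}}

```text
t: 43.45
tcp_pos: [0.5191, -0.2021, 0.281]
tool_rot: [-0.665, 0.745, -0.042, 0.002]
force: [1.1, -0.6, 0.1]
finger_gap: 0.648
```

```bash
python3 st.py
```

```text
t 43.45 tcp [ 0.5191 -0.2021  0.281 ] jaw 3.03 toolz [ 0.0581 -0.0605 -0.9965] toolz radial/tang 0.0814 -0.0203 q [-0.5608  0.3482  1.5993 -0.0226  1.1126  2.7032] sum 3.0602 qd [-0.0433  0.0096 -0.0152  0.0036  0.0071 -0.0444] F [ 1.1 -0.6  0.1]
```

Call:
{"op": "send_rows", "data": {
  "commands": [
    {"delta_pos": [0,-0.5,-2],"yaw": 0},
    {"delta_pos": [0,-0.5,-2],"yaw": 0},
    {"delta_pos": [0,-0.5,-2],"yaw": 0},
    {"delta_pos": [0,-0.5,-2],"yaw": 0},
    {"delta_pos": [0,-0.5,-2],"yaw": 0},
    {"delta_pos": [-0.5,0,-1],"yaw": 0},
    {"delta_pos": [0.5,0,0],"yaw": 0},
    {"delta_pos": [0,0,0],"yaw": 0}
  ]
}}

```text
t: 44.45
tcp_pos: [0.5183, -0.2297, 0.1702]
tool_rot: [-0.666, 0.745, -0.044, 0.002]
force: [0.2, -1.0, -0.1]
finger_gap: 0.654
```

```bash
python3 st.py
```

```text
t 44.45 tcp [ 0.5183 -0.2297  0.1702] jaw 3.032 toolz [ 0.0619 -0.0628 -0.9961] toolz radial/tang 0.0866 -0.0164 q [-0.6055  0.5022  1.7019 -0.0219  0.8508  2.6617] sum 3.0549 qd [-0.0034 -0.0071  0.0189 -0.0002  0.0085 -0.0004] F [ 0.2 -1.  -0.1]
```

Call:
{"op": "send_rows", "data": {
  "commands": [
    {"delta_pos": [0.2,-0.1,-2.2],"yaw": -0.05},
    {"delta_pos": [0.2,-0.1,-2.2],"yaw": 0},
    {"delta_pos": [0.2,-0.1,-2.2],"yaw": 0},
    {"delta_pos": [0,-0.1,-2.2],"yaw": 0},
    {"delta_pos": [0,0,-1.5],"yaw": 0},
    {"delta_pos": [0,0,0],"yaw": 0}
  ]
}}

```text
t: 45.2
tcp_pos: [0.5297, -0.2356, 0.0707]
tool_rot: [-0.647, 0.761, -0.051, 0.003]
force: [0.7, -0.4, -0.2]
finger_gap: 0.653
```

```bash
python3 st.py; python3 look.py w8
```

```text
t 45.2 tcp [ 0.5297 -0.2356  0.0707] jaw 2.983 toolz [ 0.0707 -0.0738 -0.9948] toolz radial/tang 0.1 -0.021 q [-0.6002  0.6715  1.7442 -0.0358  0.626   2.7303] sum 3.0417 qd [ 0.0024 -0.0193 -0.0167  0.0006 -0.0028 -0.0003] F [ 0.7 -0.4 -0.2]
tcp [ 0.5297 -0.2356  0.0707] jaw ang 2.981 gap 0.6528640720873713 F [ 0.7 -0.4 -0.2] q6 2.730342295804004
blue []
yellow []
red [(437, [335.9, 328.7], array([ 0.5054, -0.2133]))]
green [(3721, [290.6, 280.5], array([ 0.5216, -0.2381])), (435, [340.7, 244.4], array([ 0.499 , -0.2515]))]
```

View pics/w8.png

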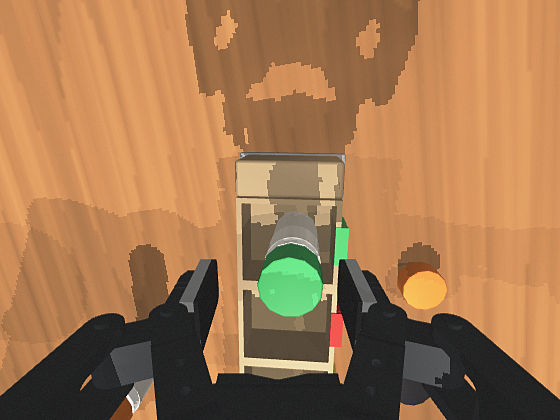

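Call:
{"op": "send_rows", "data": {
  "commands": [
    {"delta_pos": [-0.5,-0.1,-1.0],"yaw": 0},
    {"delta_pos": [0,0,-0.1],"yaw": 0}
  ]
}}

```text
t: 45.5
tcp_pos: [0.5257, -0.2374, 0.0613]
tool_rot: [-0.647, 0.76, -0.053, 0.004]
force: [-0.4, 0.2, -0.1]
finger_gap: 0.651
```

Call:
{"op": "send_rows", "data": {
  "commands": [
    {"delta_pos": [0,0,0],"yaw": 0},
    {"delta_pos": [0,0,0],"yaw": 0},
    {"delta_pos": [0,0,0],"yaw": 0},
    {"delta_pos": [0,0,0],"yaw": 0}
  ],
  "grip": 1
}}

```text
t: 46.0
tcp_pos: [0.5255, -0.2376, 0.0626]
tool_rot: [-0.647, 0.76, -0.053, 0.003]
force: [0.2, -0.6, -0.8]
finger_gap: 0.315
```

```bash
python3 st.py
```

```text
t 46.0 tcp [ 0.5255 -0.2376  0.0626] jaw 2.984 toolz [ 0.0743 -0.0769 -0.9943] toolz radial/tang 0.105 -0.0207 q [-0.6075  0.6822  1.759  -0.0369  0.5956  2.724 ] sum 3.0367 qd [ 0.0005 -0.0012  0.0012  0.0007  0.0012 -0.0007] F [ 0.2 -0.6 -0.8]
```

Call:
{"op": "send_rows", "data": {
  "commands": [
    {"delta_pos": [0,0,2],"yaw": 0},
    {"delta_pos": [0,0,3],"yaw": 0},
    {"delta_pos": [0,0,3.5],"yaw": 0},
    {"delta_pos": [0,0,3.5],"yaw": 0},
    {"delta_pos": [0,0,3.5],"yaw": 0},
    {"delta_pos": [0,0,-1],"yaw": 0}
  ]
}}

```text
t: 46.75
tcp_pos: [0.5261, -0.2376, 0.2118]
tool_rot: [-0.647, 0.76, -0.054, 0.004]
force: [0.2, 0.5, -0.3]
finger_gap: 0.316
```

Call:
{"op": "send_rows", "data": {
  "commands": [
    {"delta_pos": [0.6,1.9,0],"yaw": 0.08},
    {"delta_pos": [0.6,1.9,0],"yaw": 0.08},
    {"delta_pos": [0.6,1.9,0],"yaw": 0.08},
    {"delta_pos": [0.6,1.9,0],"yaw": 0.08},
    {"delta_pos": [0.6,1.9,0],"yaw": 0.08},
    {"delta_pos": [0.6,1.9,0],"yaw": 0.08},
    {"delta_pos": [0.6,1.9,0],"yaw": 0.08},
    {"delta_pos": [0.6,1.9,0],"yaw": 0.08},
    {"delta_pos": [0.6,1.9,0],"yaw": 0.08},
    {"delta_pos": [0.6,1.9,0],"yaw": 0.08}
  ]
}}

```text
t: 48.0
tcp_pos: [0.5784, -0.0389, 0.195]
tool_rot: [0.898, -0.439, 0.035, -0.02]
force: [-0.3, 0.1, -1.1]
finger_gap: 0.32
```

```bash
python3 st.py
```

```text
t 48.0 tcp [ 0.5784 -0.0389  0.195 ] jaw -2.478 toolz [ 0.0813  0.0057 -0.9967] toolz radial/tang 0.0768 0.0275 q [-0.2741  0.4826  1.6467  0.0342  0.9357  2.1862] sum 3.065 qd [ 0.2768  0.0644 -0.0765  0.0352  0.0486 -0.4038] F [-0.3  0.1 -1.1]
```

Call:
{"op": "send_rows", "data": {
  "commands": [
    {"delta_pos": [0.7,1.85,0],"yaw": 0.08},
    {"delta_pos": [0.7,1.85,0],"yaw": 0.08},
    {"delta_pos": [0.7,1.85,0],"yaw": 0.08},
    {"delta_pos": [0.7,1.85,0],"yaw": 0.08},
    {"delta_pos": [0.7,1.85,0],"yaw": 0.08},
    {"delta_pos": [0.7,1.85,0],"yaw": 0.08},
    {"delta_pos": [0.7,1.85,0],"yaw": 0.08},
    {"delta_pos": [0.7,1.85,0],"yaw": 0.08},
    {"delta_pos": [0.7,1.6,0],"yaw": 0.08},
    {"delta_pos": [0,0,0],"yaw": 0}
  ]
}}

```text
t: 49.25
tcp_pos: [0.6329, 0.133, 0.1754]
tool_rot: [0.996, -0.082, 0.011, -0.028]
force: [0.2, 0.5, -0.2]
finger_gap: 0.319
```

```bash
python3 st.py
```

```text
t 49.25 tcp [0.6329 0.133  0.1754] jaw -1.735 toolz [ 0.0259  0.0531 -0.9983] toolz radial/tang 0.0265 0.0528 q [0.0099 0.6065 1.4569 0.0608 1.0525 1.716 ] sum 3.1159 qd [-0.0125  0.0094  0.0311 -0.0138  0.0002 -0.0001] F [ 0.2  0.5 -0.2]
```

Call:
{"op": "send_rows", "data": {
  "commands": [
    {"delta_pos": [1.7,1.0,-2],"yaw": 0.06},
    {"delta_pos": [0,0,-2.5],"yaw": 0},
    {"delta_pos": [0,0,-1.5],"yaw": 0},
    {"delta_pos": [0,0,0],"yaw": 0},
    {"delta_pos": [0,0,0],"yaw": 0}
  ]
}}

```text
t: 49.88
tcp_pos: [0.6474, 0.1403, 0.1106]
tool_rot: [0.998, -0.055, 0.007, -0.027]
force: [0.5, -0.4, -0.0]
finger_gap: 0.318
```

```bash
python3 st.py
```

```text
t 49.875 tcp [0.6474 0.1403 0.1106] jaw -1.68 toolz [ 0.0169  0.0529 -0.9985] toolz radial/tang 0.018 0.0525 q [0.0212 0.7103 1.4522 0.064  0.9621 1.6653] sum 3.1245 qd [-0.0043  0.0034  0.008  -0.0002 -0.0009  0.0038] F [ 0.5 -0.4 -0. ]
```

Call:
{"op": "send_rows", "data": {
  "commands": [
    {"delta_pos": [0.4,0.35,-2],"yaw": 0},
    {"delta_pos": [0,0,-1.5],"yaw": 0},
    {"delta_pos": [0,0,-0.5],"yaw": 0},
    {"delta_pos": [0,0,0],"yaw": 0}
  ]
}}

```text
t: 50.38
tcp_pos: [0.6523, 0.144, 0.0691]
tool_rot: [0.998, -0.055, 0.008, -0.027]
force: [0.1, -0.1, -0.6]
finger_gap: 0.319
```

```bash
python3 st.py
```

```text
t 50.375 tcp [0.6523 0.144  0.0691] jaw -1.68 toolz [ 0.0193  0.0529 -0.9984] toolz radial/tang 0.0207 0.0523 q [0.0267 0.7721 1.4583 0.0673 0.8916 1.6656] sum 3.122 qd [-0.0014  0.0012 -0.0007 -0.0017 -0.0042 -0.0019] F [ 0.1 -0.1 -0.6]
```

Contact is expected at a TCP height of about 0.064.

Call:
{"op": "send_rows", "data": {
  "commands": [
    {"delta_pos": [0,0,-0.35],"yaw": 0},
    {"delta_pos": [0,0,-0.1],"yaw": 0}
  ]
}}

```text
t: 50.62
tcp_pos: [0.6527, 0.1441, 0.0648]
tool_rot: [0.998, -0.055, 0.009, -0.027]
force: [0.1, -0.3, -0.6]
finger_gap: 0.314
```

Call:
{"op": "send_rows", "data": {
  "commands": [
    {"delta_pos": [0,0,-0.15],"yaw": 0},
    {"delta_pos": [0,0,0],"yaw": 0}
  ]
}}

```text
t: 50.88
tcp_pos: [0.6532, 0.144, 0.0638]
tool_rot: [0.998, -0.055, 0.009, -0.027]
force: [-0.2, 0.1, -0.7]
finger_gap: 0.318
```

Call:
{"op": "send_rows", "data": {
  "commands": [
    {"delta_pos": [0,0,-0.15],"yaw": 0},
    {"delta_pos": [0,0,0],"yaw": 0}
  ]
}}

```text
t: 51.12
tcp_pos: [0.6539, 0.144, 0.0638]
tool_rot: [0.998, -0.055, 0.01, -0.027]
force: [0.1, 0.1, -0.5]
finger_gap: 0.317
```

Call:
{"op": "send_rows", "data": {
  "commands": [
    {"delta_pos": [0,0,0],"yaw": 0},
    {"delta_pos": [0,0,0],"yaw": 0},
    {"delta_pos": [0,0,0],"yaw": 0},
    {"delta_pos": [0,0,0],"yaw": 0},
    {"delta_pos": [0,0,2],"yaw": 0},
    {"delta_pos": [0,0,3],"yaw": 0},
    {"delta_pos": [0,0,3],"yaw": 0},
    {"delta_pos": [0,0,3],"yaw": 0},
    {"delta_pos": [0,0,1],"yaw": 0},
    {"delta_pos": [0,0,0],"yaw": 0}
  ],
  "grip": -0.3
}}

```text
t: 52.38
tcp_pos: [0.6542, 0.1441, 0.1926]
tool_rot: [0.998, -0.055, 0.012, -0.027]
force: [-0.1, 1.1, 0.2]
finger_gap: 0.651
```

Call:
{"op": "send_rows", "data": {
  "commands": [
    {"delta_pos": [-1,-3,0.3],"yaw": 0},
    {"delta_pos": [-1,-3,0.3],"yaw": 0},
    {"delta_pos": [-1,-3,0.3],"yaw": 0},
    {"delta_pos": [-1,-3,0.3],"yaw": 0},
    {"delta_pos": [-1,-3,0.3],"yaw": 0},
    {"delta_pos": [-1,-3,0.3],"yaw": 0},
    {"delta_pos": [-1,-3,0.3],"yaw": 0},
    {"delta_pos": [0,0,0],"yaw": 0},
    {"delta_pos": [0,0,0],"yaw": 0},
    {"delta_pos": [0,0,0],"yaw": 0}
  ]
}}

```text
t: 53.62
tcp_pos: [0.5747, -0.0688, 0.2021]
tool_rot: [0.998, -0.054, 0.001, -0.029]
force: [-0.2, 1.0, -0.5]
finger_gap: 0.651
```

```bash
python3 - <<'E'
from h import *
ims={n:manip.snapshot(n) for n in("top","scene")}
for n,im in ims.items():
    for k,r in H.items(): print(n,k,[(b[0],onz(n,b[1],.088)[:2].round(4)) for b in blobs(im,r)])
t=cv2.resize(ims["top"][100:285,140:260],None,fx=3,fy=3,interpolation=cv2.INTER_CUBIC)
s=cv2.resize(ims["scene"][100:250,280:430],None,fx=3,fy=3,interpolation=cv2.INTER_CUBIC)
v=np.zeros((555,810,3),np.uint8);v[:,:360]=t;v[:450,360:]=s;cv2.imwrite("pics/end.png",v[:,:800])
s=manip.sense();print(s["t"],s["tcp_pos"])
E
```

```text
top blue [(224, array([0.8646, 0.0424])), (167, array([0.8366, 0.0364])), (124, array([0.4955, 0.1651]))]
top yellow [(254, array([0.5508, 0.161 ])), (63, array([ 0.5122, -0.1229]))]
top red [(256, array([0.6052, 0.1541])), (60, array([ 0.5041, -0.1707]))]
top green [(724, array([0.8405, 0.2337])), (229, array([0.6492, 0.1443]))]
scene blue [(2425, array([0.6442, 0.4944])), (1360, array([0.8085, 0.0907])), (174, array([0.5037, 0.158 ]))]
scene yellow [(270, array([0.695 , 0.5115])), (113, array([0.5517, 0.1602])), (51, array([ 0.5551, -0.1469]))]
scene red [(250, array([0.6107, 0.1471])), (75, array([0.6248, 0.5606])), (48, array([ 0.5473, -0.1942]))]
scene green [(746, array([0.8699, 0.2065])), (232, array([0.6542, 0.1383])), (54, array([ 0.5393, -0.2412]))]
53.725 [ 0.5747593  -0.06866338  0.20231123]
```

View pics/end.png

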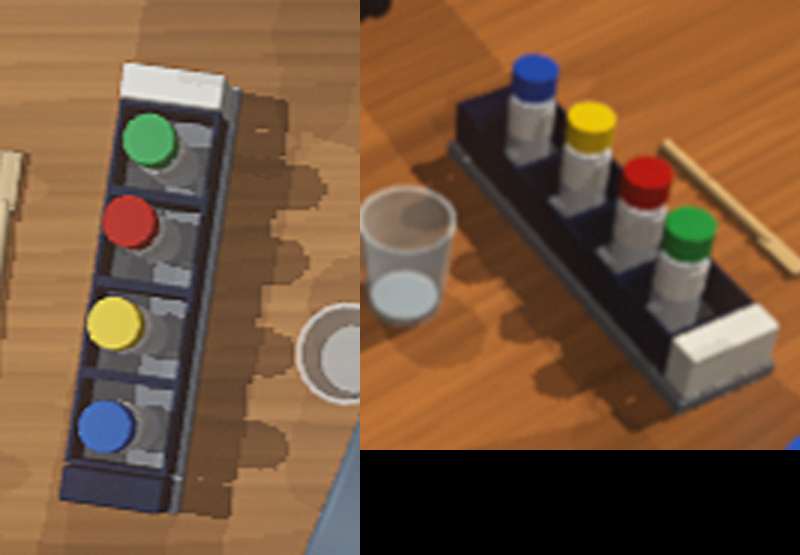

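The top view (left) and scene view (right) show one vial standing upright in each pocket. From the rack's white end they run green, red, yellow, blue, and the arm is clear. I'll hand in.

```bash
python3 -c "
from station import manip
print(manip.sign_off())"
```

```text
the job is handed in; nothing more can be done
None
```

All four vials are in the measuring rack in reverse order, and I handed the job in at about 54 s of the 96 s allowed. The sample order from the white end was blue, yellow, red, green. From the white end of the measuring rack it is now green, red, yellow, blue.

- **Final check:** the last top and scene pictures show every vial upright in its own pocket with the gripper clear. The top view puts all caps within about 6 mm of the pocket centres I measured. The scene view agrees to about 12 mm, which is looser because it also picks up the side of each cap.
- **Forces:** the contact readings I saw while placing stayed under 10 N.
- **Tool tilt:** the tool slowly tilted during the moves because tilt cannot be commanded directly. I could only partly correct it, so the yellow, red and green vials were carried 3 to 7° off vertical and righted themselves when released.
- **Contact not confirmed for two vials:** I felt contact with the floor for blue and yellow. Red and green showed no clear contact force, so I released them at the expected floor height. Their seating rests on that height and the final pictures.

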